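# Reload the microtube rack reader

### The arm

A 6-joint arm with a two-finger parallel gripper is mounted at the origin on the work surface. World frame = base frame: x ahead of the robot, y to its left, z up, the work surface at z = 0. Lengths are in m, angles in degrees, forces in N, time in s.
With the tool pointing down it reaches from about 0.4 to 0.825 m from the base axis. Payload 7 kg.
Tool frame: the origin (TCP) lies midway between the tips of the shut fingers; the grasp point (between the pads) lies 19 mm behind it; z points along the fingers, y is the direction in which the jaws open and shut (so a half turn about z gives the same grasp; the last joint's range is limited). The gripper opens to 88 mm and grips with 3 to 60 N. Pads are 19 mm wide; open, the fingers measure 130 mm over their backs; the gripper's body (78 mm by 193 mm) begins 47 mm behind the grasp point.
Start: joints at [16.507, 20.546, 0.682, 0, -70.136, -16.507], TCP at [0.675, -0, 0.227] pointing down, gripper open.
Joint ranges: [-176.03, 176.03], [-82.01, 121.73], [-58.28, 71.71], [-173.87, 95.51], [-174.79, -0.11], [-173.66, 173.66]. Speed limits (degrees/s): [136.94, 136.94, 172.46, 180, 180, 180].

### API

Orientations are given as [roll, pitch, yaw] about the fixed x, y, z axes, in that order (R = Rz(yaw) Ry(pitch) Rx(roll)).
In Python, from plant import r gives the robot as it stands. The module is installed in compiled form; this text tells all that it offers.
- The arm moves only by the tool send_rows, never from a script. Its argument "motion" is a list of rows, each an object with "travel": the shift along the tool's x, y, z in m, a list of three; "spin": the turn about the tool's z in degrees. In form: [{"travel": [tx, ty, tz], "spin": spin}, ...]. A call has 1 to 5 rows; each row shifts and turns the pose as measured when the row begins, along the tool's axes as they then stand; what a row does not reach is not made up. A row lasts 1/12 s, in which the tool goes at most 41.7 mm and 7.16 degrees, less where a joint would pass 70% of its speed; a pose out of reach is approached as far as the arm can. A call is refused whole if a number of a shift passes 0.0417 or a number of a turn 7.16, either way. A call with a gripper value outside its range is refused whole. "gripper" is the gripper command: -1 is shut, 1 is fully open, values between are in proportion, set as the call begins (left out, the last holds). The fingers move at their own pace and stop on an object; "squeeze" is the grip in N (left out, the last holds). Time passes only in rows, so rows that do not move let the fingers close. It gives the time, the measured TCP pose, the force and the opening at its end, in the units of the state.
- r.get_state(): the state, without advancing time (a new reading comes with each control period).
- r.capture(name): name is "scene" or "side" or "wrist"; returns (picture, depth): 480x640x3 uint8, blue, green, red; 480x640 float32, m along the optical axis (not along the pixel's ray), 0 where there is no reading.
- r.get_calibration(name): a dict with "fov_y" (degrees; the focal length in pixels is half the picture's height over the tangent of half this angle, whatever the lens; pixels are square), "cx", "cy" (the principal point, pixels), "origin" and "orientation" of the camera in the world. Camera axes: x right, y down, z forward; pixel columns grow to the right and rows downward; lengths in m; the calibration is good to about 2 mm. The wrist camera is an equidistant fisheye: a pixel r from the principal point sees the ray r / f radians off the axis. A picture is of the moment at which its call begins: read the wrist's pose just before it. get_calibration takes no time and is no camera call; for the wrist camera it gives the pose at the moment of the call.
- r.close_job(): hands the job in, once; it reports no verdict.
Trained networks look in the newest picture that a camera, given by its name, has taken for a name from the list of things; names that differ only in an ending like _2 or _b are one class to them, and where a whole thing is asked for, a point or a joint stands for the part that bears it (a point fixed in the world has none). Each returns a list of dicts, best first, with "conf" (0 to 1); they miss things now and then, are a little off and sometimes report something else, mostly with a low value. They report only what shows in the picture. A call takes as long as a camera call. They do not tell look-alikes from the thing itself.
- r.boxes_of(camera, target): "at" ([x, y, z] in m, in the coordinates of the camera as it stood for that picture, good to about 4 mm: the middle of the surface that is visible of it).
- r.pinpoint(camera, target): "at" ([x, y, z] in m, in the coordinates of the camera as it stood for that picture, good to about 4 mm: a listed point, or the origin of a listed thing).
The state is a dict: "time_s": time; "joints": joint angles; "qd": joint speeds; "joint_torque": joint torques, N m; "tcp_pos": TCP position; "eef_rot": TCP orientation; "contact_force": force on the tool from outside, world axes, zero at the start; "moment": the same for the moment, N m; "gripper_width": finger opening in m.
Only numpy, scipy, OpenCV 4.12 (cv2) and the standard library are available. Lean on these libraries where they do the work, as an engineer would, in place of code of your own. Each camera call takes 0.05 s, during which the arm holds its last target. There are 200 camera calls.

### The job

The blue rack in the reader is finished: lift the clear cover open, take the blue rack out and stand it on the bench midway between the stand of red-capped tubes and the marker pot, with its long sides facing them. Put every green rack that is waiting on the bench into a lane of its own in the reader, flat on the lane floor so that it holds that lane's rack-present pin down. When all are in, shut the cover, then press the green start button; leave the other things on the bench where they are.

Things in the scene. Friction and masses are not known exactly. Their poses are not given: they have to be found in the camera images.
- reader: fixed white rack reader. Origin on the bench under the middle of its loading bay, z up. Bay inside 256 mm (x) by 126 mm (y), floor 22 mm above the bench, rim 78 mm high, walls 8 mm. Three lanes side by side, 74 mm apart along x, each running along y. At the -x end a control ledge 50 mm wide and high; behind the -y wall a housing 70 mm high, 60 mm deep.
- lane0 (a point): centre of the floor of lane 0 (at the control ledge side), where the origin of a seated rack belongs, its length along y; axes as the reader's. Two steel rods along y, 8 mm high, bound the lane and leave 41 mm for the 36 mm rack; end play 7 mm each way. 38 mm free between neighbouring racks, 36 mm to the bay's end walls. A rack lying on a rod does not press the pin
- lane1 (a point): centre of the floor of lane 1 (the middle one), where the origin of a seated rack belongs, its length along y; axes as the reader's. Two steel rods along y, 8 mm high, bound the lane and leave 41 mm for the 36 mm rack; end play 7 mm each way. 38 mm free between neighbouring racks, 36 mm to the bay's end walls. A rack lying on a rod does not press the pin
- lane2 (a point): centre of the floor of lane 2 (at the side away from the ledge), where the origin of a seated rack belongs, its length along y; axes as the reader's. Two steel rods along y, 8 mm high, bound the lane and leave 41 mm for the 36 mm rack; end play 7 mm each way. 38 mm free between neighbouring racks, 36 mm to the bay's end walls. A rack lying on a rod does not press the pin
- pin0 (a joint): rack-present pin of lane 0: brass, 10 mm across, standing 6 mm out of the lane floor 30 mm to the -y side of the lane's centre; 0 = up, 0.006 m = pressed flush by a seated rack, must pass 0.0045. Its spring (about 0.6 N) pushes it up when the rack is gone
- pin1 (a joint): rack-present pin of lane 1: brass, 10 mm across, standing 6 mm out of the lane floor 30 mm to the -y side of the lane's centre; 0 = up, 0.006 m = pressed flush by a seated rack, must pass 0.0045. Its spring (about 0.6 N) pushes it up when the rack is gone
- pin2 (a joint): rack-present pin of lane 2: brass, 10 mm across, standing 6 mm out of the lane floor 30 mm to the -y side of the lane's centre; 0 = up, 0.006 m = pressed flush by a seated rack, must pass 0.0045. Its spring (about 0.6 N) pushes it up when the rack is gone
- cover (a joint): clear hinged cover over the bay, 272 x 142 x 5 mm: 0 = shut, 1.85 rad = stop of full opening. Hinged along the reader's x axis at the -y rim (hinge axis 71 mm to the -y side of the reader's origin, 78 mm above the bench), it lifts at its +y edge and swings over towards -y; a stiff hinge holds it at any angle (about 2 to 5 N at the bar moves it). Positive angle turns +y towards +z
- cover_bar (a point): middle of the cover's blue handle bar: round bar 12 mm thick, 120 mm long along the reader's x, 177 mm from the hinge axis, 29 mm clear of the cover's free edge; 83 mm above the bench with the cover shut. Its axes turn with the cover: x along the hinge, y from the hinge to the bar
- start (a joint): start button: 0 = up, 0.006 m = fully down, takes 5 N, springs back; must pass 0.004
- start_top (a point): centre of the top of the green start button, 28 mm across, pressed straight down
- green1: dark green fresh microtube rack, 112 mm long (its x axis) x 36 wide x 34 high, the white tube caps reaching 46 mm; origin at the centre of its underside, z up; about 0.17 kg. Grip it across its 36 mm width. Either way round will do. Two or three of green1 to green3 wait on the bench, those absent are None
- green2: dark green fresh microtube rack, 112 mm long (its x axis) x 36 wide x 34 high, the white tube caps reaching 46 mm; origin at the centre of its underside, z up; about 0.17 kg. Grip it across its 36 mm width. Either way round will do. Two or three of green1 to green3 wait on the bench, those absent are None
- green3: dark green fresh microtube rack, 112 mm long (its x axis) x 36 wide x 34 high, the white tube caps reaching 46 mm; origin at the centre of its underside, z up; about 0.17 kg. Grip it across its 36 mm width. Either way round will do. Two or three of green1 to green3 wait on the bench, those absent are None
- blue1: blue finished microtube rack, 112 mm long (its x axis) x 36 wide x 34 high, the white tube caps reaching 46 mm; origin at the centre of its underside, z up; about 0.17 kg. Grip it across its 36 mm width. Either way round will do. Exactly one of blue1 to blue3 is there, seated in a lane (blue1 in lane 0); the others are None
- blue2: blue finished microtube rack, 112 mm long (its x axis) x 36 wide x 34 high, the white tube caps reaching 46 mm; origin at the centre of its underside, z up; about 0.17 kg. Grip it across its 36 mm width. Either way round will do. Exactly one of blue1 to blue3 is there, seated in a lane (blue2 in lane 1); the others are None
- blue3: blue finished microtube rack, 112 mm long (its x axis) x 36 wide x 34 high, the white tube caps reaching 46 mm; origin at the centre of its underside, z up; about 0.17 kg. Grip it across its 36 mm width. Either way round will do. Exactly one of blue1 to blue3 is there, seated in a lane (blue3 in lane 2); the others are None
- tube_stand: light green stand 100 (x) x 70 (y) x 66 mm high with six red-capped blood tubes reaching 112 mm; origin at the centre of its underside; its y axis points at the marker pot, whose centre is 260 mm away
- marker_pot: white pot 76 mm across, 95 mm high, markers sticking out to 140 mm; origin at the centre of its underside
- pen: marker lying on the bench, 125 x 14 mm; origin at the middle of its underside, long axis x; to be left alone
- tip_box: blue pipette tip box 120 x 85 x 55 mm; origin at the centre of its underside; to be left alone
- pipette: white pipette lying on the bench, 260 mm long (x axis), 30 mm high; origin under its middle; to be left alone
- reagent_jar: amber jar 70 mm across, 90 mm high; to be left alone
Mind the look-alikes: they are no part of the job. Leave any pink look-alike of the green2 alone.

How it is judged (in metres and radians):
On the way, in this order (a step that is already met when the one before it is completed fails the run):
1. the cover is lifted well open (past 1.2 rad) (value of joint cover above 1.2 rad), for 0.2 s.
2. the blue rack stands between the tube stand and the pot, and every green rack is seated in a lane holding its pin down (((horizontal distance between green1 and lane0 below 0.012 m and z of green1 in the frame of lane0 below 0.004 m and angle between green1's own z axis and vertical below 0.06 rad and value of joint pin0 above 0.0045 m) or (horizontal distance between green1 and lane1 below 0.012 m and z of green1 in the frame of lane1 below 0.004 m and angle between green1's own z axis and vertical below 0.06 rad and value of joint pin1 above 0.0045 m) or (horizontal distance between green1 and lane2 below 0.012 m and z of green1 in the frame of lane2 below 0.004 m and angle between green1's own z axis and vertical below 0.06 rad and value of joint pin2 above 0.0045 m)) and ((horizontal distance between green2 and lane0 below 0.012 m and z of green2 in the frame of lane0 below 0.004 m and angle between green2's own z axis and vertical below 0.06 rad and value of joint pin0 above 0.0045 m) or (horizontal distance between green2 and lane1 below 0.012 m and z of green2 in the frame of lane1 below 0.004 m and angle between green2's own z axis and vertical below 0.06 rad and value of joint pin1 above 0.0045 m) or (horizontal distance between green2 and lane2 below 0.012 m and z of green2 in the frame of lane2 below 0.004 m and angle between green2's own z axis and vertical below 0.06 rad and value of joint pin2 above 0.0045 m)) and ((horizontal distance between green3 and lane0 below 0.012 m and z of green3 in the frame of lane0 below 0.004 m and angle between green3's own z axis and vertical below 0.06 rad and value of joint pin0 above 0.0045 m) or (horizontal distance between green3 and lane1 below 0.012 m and z of green3 in the frame of lane1 below 0.004 m and angle between green3's own z axis and vertical below 0.06 rad and value of joint pin1 above 0.0045 m) or (horizontal distance between green3 and lane2 below 0.012 m and z of green3 in the frame of lane2 below 0.004 m and angle between green3's own z axis and vertical below 0.06 rad and value of joint pin2 above 0.0045 m)) and y of blue1 in the frame of tube_stand between 0.105 and 0.155 m and x of blue1 in the frame of tube_stand between -0.025 and 0.025 m and angle between the x axis of each of blue1, blue2, blue3 and the x axis of tube_stand, either way round below 0.3 rad and angle between each of blue1, blue2, blue3's own z axis and vertical below 0.06 rad and height (world z) of each of blue1, blue2, blue3 below 0.004 m and y of blue2 in the frame of tube_stand between 0.105 and 0.155 m and x of blue2 in the frame of tube_stand between -0.025 and 0.025 m and y of blue3 in the frame of tube_stand between 0.105 and 0.155 m and x of blue3 in the frame of tube_stand between -0.025 and 0.025 m), for 0.2 s.
3. the cover is shut over the seated racks (all of step 2 and value of joint cover below 0.05 rad), for 0.2 s.
4. the start button is pressed with the cover shut and the pins held down (all of step 3 and value of joint start above 0.004 m), for 0.05 s.
At the end, for the whole second after the job is handed in: Each green rack flat in its own lane (within 12 mm of centre), its pin pressed past 4.5 mm; blue rack upright on the bench within 25 mm of the middle between stand and pot, long sides facing them within 0.3 rad; cover shut (under 0.05 rad), start button up, racks at rest (all of step 3 and value of joint start below 0.002 m and linear speed of each of green1, green2, green3, blue1, blue2, blue3 below 0.02 m/s); the robot touches nothing.
It fails at once if the tube stand or the marker pot was shifted by more than 15 mm (distance of any of tube_stand, marker_pot from where it was at the start of the episode above 0.015 m).
It fails at once if a thing to be left alone was shifted by more than 30 mm (distance of any of pen, tip_box, pipette, reagent_jar from where it was at the start of the episode above 0.03 m).
Of blue1, blue2, blue3 only 1 to 1 are there at a start; the rules pass over those that are not, and their reading is None.
Of green1, green2, green3 only 2 to 3 are there at a start; the rules pass over those that are not, and their reading is None.
At some moment in a run one of green1, green2, green3 may be knocked a few centimetres aside while the robot is not near it.
Once in a run the grip may slacken for a moment while it holds something.
It also fails if it takes over 210 s, if anything falls off the work surface, if the arm or the gripper's body presses on something with over 40 N, if the wrist force passes 120 N, or if a joint passes its speed limit or range.

## Working session

There is one attempt and no reset: what is moved stays moved. The work goes in short steps, Python scripts to look and compute and a tool call to move; the robot and the scene stay as the last step left them, time stands still between calls to the robot, and variables do not carry over. Pictures are saved under pics/ and viewed, about 12 in all and at most 16, crops included, and the job is handed in when it is done.

Besides the shell and the picture viewer there is one more tool, called after "Request:" in YAML: its name, and indented under it one key for each argument. send_rows: Moves the arm, as the interface text tells. Its arguments: {"type":"object","properties":{"motion":{"type":"array"},"gripper":{"type":"number"},"squeeze":{"type":"number"}},"required":["motion"]}

```bash
mkdir -p pics; cat > h.py <<'E'
import numpy as np, cv2
from scipy.spatial.transform import Rotation as R
from plant import r
def cal(n):
    c=r.get_calibration(n); f=240/np.tan(np.radians(c['fov_y']/2))
    o=np.array(c['orientation'],float)
    Rm=o if o.shape==(3,3) else R.from_euler('xyz',o,degrees=True).as_matrix()
    return c,f,Rm,np.array(c['origin'])
def world(n,p,C=None):
    c,f,Rm,o=C or cal(n); return Rm@np.array(p)+o
def cloud(n,dep,C=None):
    c,f,Rm,o=C or cal(n)
    v,u=np.mgrid[:480,:640]; x=(u-c['cx']);y=(v-c['cy'])
    if n=='wrist':
        rr=np.hypot(x,y)+1e-9; t=np.tan(np.minimum(rr/f,1.5)); x=x/rr*t;y=y/rr*t
    else: x=x/f;y=y/f
    P=np.stack([x*dep,y*dep,dep],-1)@Rm.T+o
    P[dep<=0]=np.nan
    return P
E
python3 - <<'E'
from h import *
print(r.get_state())
for n in ('scene','side'):
    im,d=r.capture(n); cv2.imwrite(f'pics/{n}0.png',im); np.savez(f'{n}0.npz',im=im,d=d)
    C=cal(n); print(n,C[0])
    for t in ['reader','cover_bar','start_top','lane0','lane1','lane2','green1','blue1','tube_stand','marker_pot','pen','tip_box','pipette','reagent_jar']:
        for q in r.pinpoint(n,t)[:5]: print(t,round(q['conf'],2),world(n,q['at'],C).round(3), {k:v for k,v in q.items() if k not in('at','conf')})
E
```

```text
{'time_s': 0.0, 'joints': array([ 1.65072760e+01,  2.05905460e+01,  6.32939011e-01, -2.09744911e-02,
       -7.01375569e+01, -1.65059774e+01]), 'qd': array([ 0.01558885, -0.10857243,  0.03631281,  0.0105585 ,  0.0281763 ,
       -0.0360898 ]), 'joint_torque': array([-8.00930356e-04, -5.82726967e+01,  2.93058443e+01,  6.99745238e+00,
        6.93249181e-03, -2.06530804e-04]), 'tcp_pos': array([ 6.74488509e-01, -2.35906982e-05,  2.25623717e-01]), 'eef_rot': array([ 1.79903155e+02, -8.13543479e-03, -9.00058373e+01]), 'contact_force': array([ 0.18907899, -0.80936287,  0.05905352]), 'moment': array([ 0.04755391, -0.00043105, -0.01270292]), 'gripper_width': 0.0875762170235754}
scene {'fov_y': 48.03272089224839, 'cx': 312.27175467429635, 'cy': 242.58178424633195, 'origin': array([ 1.36532578, -0.36660095,  1.03949828]), 'orientation': array([-136.93372503,   -0.25335232,   70.89625578])}
reader 0.75 [ 0.566 -0.22   0.003] {}
cover_bar 0.83 [ 0.577 -0.118  0.084] {}
start_top 0.39 [ 0.414 -0.166  0.072] {}
green1 0.96 [0.249 0.344 0.001] {}
green1 0.87 [0.418 0.329 0.   ] {}
green1 0.62 [ 0.
[... 441 characters left out ...]
'cy': 248.76009734029938, 'origin': array([ 0.31961759, -1.16893647,  0.98914104]), 'orientation': array([-1.28797811e+02,  6.39606494e-03, -1.05930213e+01])}
reader 0.56 [ 0.577 -0.219 -0.003] {}
cover_bar 0.83 [ 0.584 -0.117  0.086] {}
start_top 0.43 [ 0.414 -0.165  0.071] {}
green1 0.92 [ 0.456  0.053 -0.   ] {}
green1 0.89 [0.253 0.338 0.006] {}
green1 0.87 [0.44  0.196 0.003] {}
green1 0.84 [ 0.417  0.328 -0.002] {}
green1 0.8 [ 0.292  0.189 -0.   ] {}
tube_stand 0.91 [ 0.646  0.067 -0.   ] {}
tube_stand 0.37 [ 0.546 -0.005 -0.001] {}
pen 0.57 [ 0.548 -0.005  0.   ] {}
tip_box 0.93 [ 0.486 -0.419  0.001] {}
pipette 0.9 [ 0.778  0.028 -0.003] {}
reagent_jar 0.95 [ 0.654 -0.44  -0.002] {}
```

View pics/scene0.png

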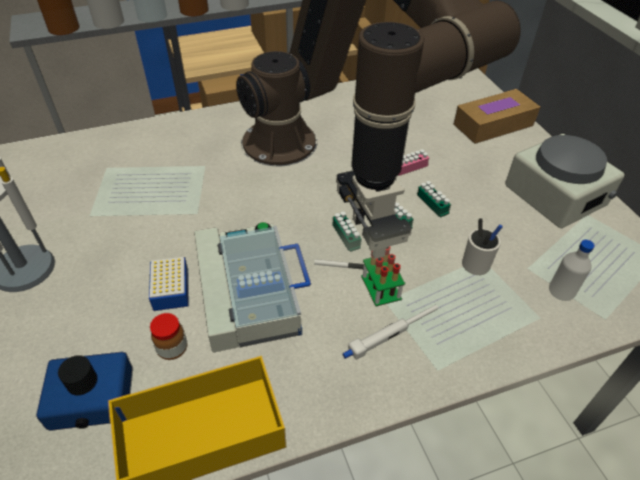

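View pics/side0.png

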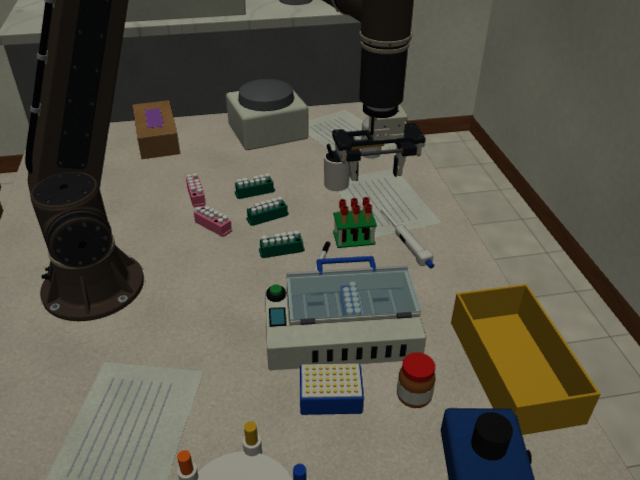

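The scene view shows the reader at (250,280) with the blue rack in its middle lane (258,278), the bar at (300,265), the tube stand at (382,280) and the pot at (480,250). In the side view, the rack candidates are three dark green ones at (281,243), (267,211) and (254,186) and two pink ones at (195,190) and (212,220). The green ones fit by colour; I'll confirm this in a crop and measure them.

```bash
cat >> h.py <<'E'
def rects(n,im,d,lo,hi,zr,xr=(0.1,0.9),yr=(-.5,.5),minpts=25,C=None):
    P=cloud(n,d,C); hsv=cv2.cvtColor(im,cv2.COLOR_BGR2HSV)
    m=cv2.inRange(hsv,lo,hi)>0
    with np.errstate(invalid='ignore'):
        m&=(P[...,2]>zr[0])&(P[...,2]<zr[1])&(P[...,0]>xr[0])&(P[...,0]<xr[1])&(P[...,1]>yr[0])&(P[...,1]<yr[1])
    k,l=cv2.connectedComponents(cv2.dilate(m.astype(np.uint8),np.ones((3,3))))
    out=[]
    for i in range(1,k):
        q=P[m&(l==i)]
        if len(q)<minpts: continue
        (c,s,a)=cv2.minAreaRect((q[:,:2]*1000).astype(np.float32))
        if s[0]<s[1]: s=s[::-1]; a+=90
        a=(a+90)%180-90
        w=np.argwhere(m&(l==i)).mean(0)
        out.append(dict(c=np.round(c,1),s=np.round(s,1),a=round(a,1),z=np.round(np.percentile(q[:,2],[5,50,95]),3),n=len(q),px=w[::-1].round()))
    return out
GR=((70,90,20),(95,255,255)); BL=((100,120,40),(125,255,255))
E
python3 - <<'E'
from h import *
for n in('side','scene'):
    D=np.load(n+'0.npz');im,d=D['im'],D['d']
    print(n)
    for q in rects(n,im,d,*GR,(0.005,0.06),yr=(-.05,.5)): print('G',q)
    for q in rects(n,im,d,*BL,(0.03,0.12),yr=(-.35,-.02),xr=(.4,.75)): print('B',q)
    P=cloud(n,d); 
    # white reader surfaces
    m=(P[...,2]>.064)&(P[...,2]<.076)&(P[...,1]>-.38)&(P[...,1]<-.2)&(P[...,0]>.4)&(P[...,0]<.75)
    q=P[m]; print('housing',len(q),cv2.minAreaRect((q[:,:2]*1000).astype(np.float32)))
im=np.load('side0.npz')['im']
cv2.imwrite('pics/crop1.png',cv2.resize(im[150:380,170:440],None,fx=2.6,fy=2.6,interpolation=cv2.INTER_CUBIC))
E
```

```text
side
G {'c': array([418. , 321.1]), 's': array([108.1,  40.6]), 'a': 6.9, 'z': array([0.007, 0.024, 0.036]), 'n': 421, 'px': array([254., 188.])}
G {'c': array([440.2, 191.1]), 's': array([108.8,  43.7]), 'a': 8.6, 'z': array([0.007, 0.024, 0.036]), 'n': 471, 'px': array([267., 214.])}
G {'c': array([457. ,  44.9]), 's': array([109.2,  41.6]), 'a': 5.5, 'z': array([0.007, 0.025, 0.037]), 'n': 542, 'px': array([281., 247.])}
B {'c': array([ 580. , -136.2]), 's': array([129.1,  51.1]), 'a': -6.8, 'z': array([0.084, 0.089, 0.093]), 'n': 329, 'px': array([345., 261.])}
B {'c': array([ 550.5, -241.3]), 's': array([87.1,  3.9]), 'a': 82.9, 'z': array([0.082, 0.085, 0.088]), 'n': 36, 'px': array([343., 299.])}
housing 3669 ((552.1654052734375, -283.1063232421875), (141.44009399414062, 303.2533264160156), 84.12902069091797)
scene
G {'c': array([426. , 312.6]), 's': array([107.2,  33. ]), 'a': 25.0, 'z': array([0.008, 0.026, 0.036]), 'n': 351, 'px': array([434., 203.])}
G {'c': array([472.3, 205.2]), 's': array([40.8, 22.6]), 'a': 60.1, 'z': array([0.03 , 0.034, 0.039]), 'n': 42, 'px': array([405., 218.])}
G {'c': array([457.5,  35.7]), 's': array([95.8, 22.1]), 'a': 14.9, 'z': array([0.016, 0.033, 0.037]), 'n': 95, 'px': array([341., 228.])}
G {'c': array([644.4,  38.4]), 's': array([63.2, 15.9]), 'a': -7.5, 'z': array([0.006, 0.009, 0.012]), 'n': 85, 'px': array([370., 287.])}
G {'c': array([678.5,  61.1]), 's': array([38.8, 32.3]), 'a': -89.9, 'z': array([0.006, 0.009, 0.012]), 'n': 84, 'px': array([387., 297.])}
B {'c': array([ 582.1, -133.6]), 's': array([131.5,  44.3]), 'a': -7.2, 'z': array([0.087, 0.091, 0.094]), 'n': 176, 'px': array([300., 270.])}
housing 2734 ((554.1488037109375, -268.7779846191406), (164.8717803955078, 302.9429931640625), 84.8666763305664)
```

View pics/crop1.png

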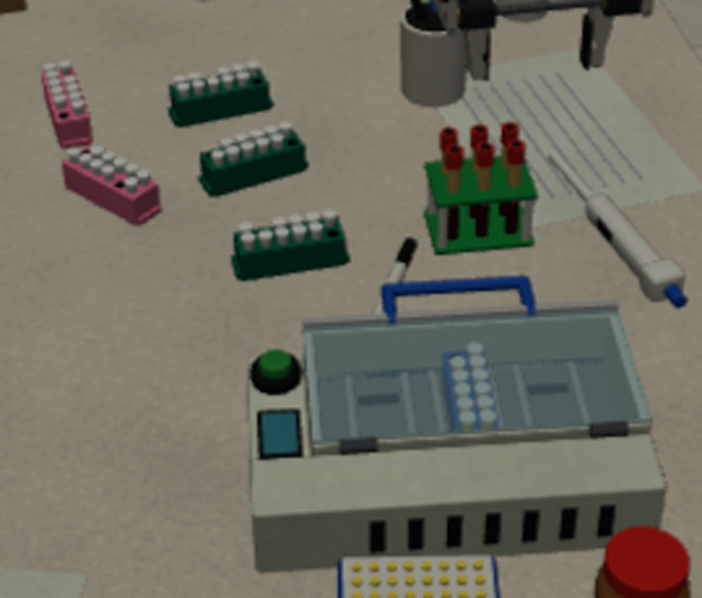

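The crop confirms it: three dark green racks and two pink look-alikes, which I'll leave alone. The blue rack is in lane 1. Next I move over the bar.

Request:
send_rows:
  motion:
    - {"travel":[0.024,0.019,-0.004],"spin":-6}
    - {"travel":[0.024,0.017,-0.004],"spin":0}
    - {"travel":[0.026,0.017,-0.004],"spin":0}
    - {"travel":[0.026,0.017,0],"spin":0}
    - {"travel":[0.026,0.017,0],"spin":0}
  gripper: 1
  squeeze: 15

```text
time_s: 1.92
tcp_pos: [0.5992, -0.1318, 0.2372]
eef_rot: [179.9, -0.0, -83.3]
contact_force: [0.0, -1.4, 1.2]
gripper_width: 0.0877
```

Request:
send_rows:
  motion:
    - {"travel":[0,0,0],"spin":0}
    - {"travel":[0,0,0],"spin":0}

```text
time_s: 2.08
tcp_pos: [0.5964, -0.1365, 0.2383]
eef_rot: [180.0, -0.0, -83.5]
contact_force: [-0.2, -0.1, -0.3]
gripper_width: 0.0879
```

```bash
python3 - <<'E'
from h import *
s=r.get_state();print(s['time_s'],s['tcp_pos'].round(4),s['eef_rot'].round(2),s['joints'].round(1))
n='wrist';C=cal(n);im,d=r.capture(n);cv2.imwrite('pics/w1.png',im);np.savez('w1.npz',im=im,d=d)
print(C[0])
for t in ['reader','cover_bar','start_top','lane1','blue2']:
    for q in r.pinpoint(n,t)[:2]: print(t,round(q['conf'],2),world(n,q['at'],C).round(4))
for q in rects(n,im,d,*BL,(0.03,0.12),yr=(-.35,-.02),xr=(.4,.75),C=C): print('B',q)
E
```

```text
2.0833 [ 0.5964 -0.1365  0.2383] [ 1.7998e+02 -3.0000e-02 -8.3530e+01] [  5.4  14.2  -6.7   0.  -69.1   1.1]
{'fov_y': 65.70646984690485, 'cx': 313.4705404680624, 'cy': 234.78189233498955, 'origin': array([ 0.60482414, -0.21077071,  0.39718771]), 'orientation': array([ 1.64179031e+02, -3.72171079e-02, -1.73506123e+02])}
reader 0.6 [ 0.5732 -0.22    0.0027]
cover_bar 0.87 [ 0.5859 -0.1181  0.0862]
start_top 0.73 [ 0.4161 -0.1677  0.0735]
lane1 0.64 [0.4574 0.0489 0.0017]
B {'c': array([ 580.4, -134.8]), 's': array([131.2,  49.8]), 'a': -5.4, 'z': array([0.088, 0.091, 0.092]), 'n': 2765, 'px': array([326., 236.])}
```

View pics/w1.png

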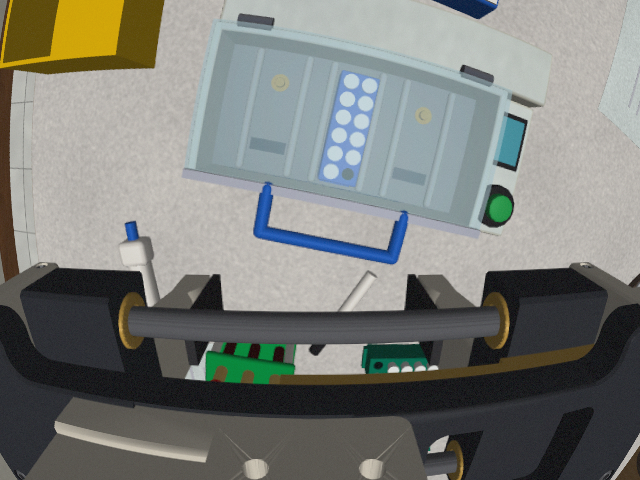

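The wrist view shows the empty cover, the bar at (325,245) clear of other things, the blue rack in the middle lane, pins at (280,82) and (423,115), and the button at (500,205). Next I fit the reader's pose more precisely.

```bash
cat > fit.py <<'E'
from h import *
C=cal('wrist');D=np.load('w1.npz');im,d=D['im'],D['d'];P=cloud('wrist',d,C)
hsv=cv2.cvtColor(im,cv2.COLOR_BGR2HSV)
b=(cv2.inRange(hsv,*BL)>0)&(P[...,2]>.06)&(P[...,1]>-.16)&(P[...,0]>.5)
q=P[b]
a=np.radians(-6)
for _ in range(4):
    X=np.array([np.cos(a),np.sin(a)]);Y=np.array([-X[1],X[0]])
    x=q[:,:2]@X;y=q[:,:2]@Y
    e=np.percentile(x,[.5,99.5]);mid=e.mean()
    s=(abs(x-mid)<45); top=s&(y>np.percentile(y[s],1)); 
    cc=np.polyfit(x[top],y[top],1); a+=np.arctan(cc[0])
print('bar yaw',np.degrees(a),'xext',e,'y',np.percentile(y[top],[1,50,99]),'z',np.percentile(q[top][:,2],[5,50,98]),'ctr',mid*X+np.median(y[top])*Y)
g=(cv2.inRange(hsv,(45,120,40),(80,255,255))>0)&(P[...,1]<-.1)&(P[...,0]<.47)
print('button',g.sum(),np.nanmean(P[g],0),np.nanpercentile(P[g],[2,98],axis=0))
# rack + pin pixels thru cover: cloud z of caps
for n,v,u in [('cap',130,338),('pin2',82,280),('pin0',115,423),('cover',100,310),('floor',100,330-90)]: print(n,P[v,u])
E
python3 fit.py
```

```text
bar yaw -5.572817309770664 xext [0.52704532 0.65627791] y [-0.09585532 -0.06038762 -0.05175487] z [0.08709056 0.09015289 0.09212395] ctr [ 0.58300063 -0.1175602 ]
button 591 [ 0.41895914 -0.16542336  0.07133813] [[ 0.40500966 -0.17747391  0.06385578]
 [ 0.43026636 -0.15288957  0.07365327]]
cap [ 0.58571621 -0.21305791  0.08544948]
pin2 [ 0.63798058 -0.24791015  0.08520034]
pin0 [ 0.51537356 -0.23679042  0.08520197]
cover [ 0.61159652 -0.23518236  0.08636355]
floor [ 0.66948925 -0.22988039  0.08634421]
```

Request:
send_rows:
  motion:
    - {"travel":[0,0,0],"spin":-7.1}
    - {"travel":[0,0,0],"spin":-7.1}
    - {"travel":[0,0,0],"spin":-7.1}
    - {"travel":[0,0,0],"spin":-7.1}
    - {"travel":[0,0,0],"spin":-7.1}
  gripper: -0.4

```text
time_s: 2.8
tcp_pos: [0.5992, -0.1306, 0.2364]
eef_rot: [179.8, 0.1, -47.3]
contact_force: [-0.7, -0.4, -0.2]
gripper_width: 0.0599
```

Request:
send_rows:
  motion:
    - {"travel":[0,0,0],"spin":-7.1}
    - {"travel":[0,0,0],"spin":-7.1}
    - {"travel":[0,0,0],"spin":-7.1}
    - {"travel":[0,0,0],"spin":-7.1}
    - {"travel":[0,0,0],"spin":-7.1}

```text
time_s: 3.22
tcp_pos: [0.601, -0.1263, 0.2348]
eef_rot: [179.9, 0.3, -11.5]
contact_force: [-0.3, 0.2, 0.2]
gripper_width: 0.0286
```

Request:
send_rows:
  motion:
    - {"travel":[0,0,0],"spin":-3}
    - {"travel":[0,0,0],"spin":0}
    - {"travel":[0,0,0],"spin":0}

```text
time_s: 3.47
tcp_pos: [0.6021, -0.124, 0.2339]
eef_rot: [179.9, 0.3, -7.9]
contact_force: [0.2, 0.1, -0.9]
gripper_width: 0.0265
```

Request:
send_rows:
  motion:
    - {"travel":[-0.01,-0.0025,0.02],"spin":-2.3}
    - {"travel":[-0.01,-0.0025,0.03],"spin":0}
    - {"travel":[0,0,0.03],"spin":0}
    - {"travel":[0,0,0],"spin":0}
    - {"travel":[0,0,0],"spin":0}
  gripper: -0.55

```text
time_s: 3.88
tcp_pos: [0.5842, -0.115, 0.1536]
eef_rot: [179.9, 0.1, -5.9]
contact_force: [0.2, 0.4, 1.2]
gripper_width: 0.0199
```

Request:
send_rows:
  motion:
    - {"travel":[0,0.0015,0.015],"spin":0}
    - {"travel":[0,0,0.02],"spin":0}
    - {"travel":[0,0,0.015],"spin":0}
    - {"travel":[0,0,0],"spin":0}

```text
time_s: 4.22
tcp_pos: [0.5891, -0.1164, 0.1091]
eef_rot: [179.9, -0.3, -6.1]
contact_force: [-0.7, 0.4, -0.6]
gripper_width: 0.0198
```

```bash
python3 - <<'E'
from h import *
s=r.get_state();print(s['time_s'],s['tcp_pos'].round(4),s['eef_rot'].round(2),s['contact_force'].round(1))
n='wrist';C=cal(n);im,d=r.capture(n);cv2.imwrite('pics/w2.png',im[180:480,120:520])
for q in r.pinpoint(n,'cover_bar')[:2]: print(round(q['conf'],2),world(n,q['at'],C).round(4))
im,d=r.capture('side');C=cal('side')
for q in r.pinpoint('side','cover_bar')[:2]: print(round(q['conf'],2),world('side',q['at'],C).round(4))
E
```

```text
4.2167 [ 0.5891 -0.1164  0.1091] [179.89  -0.35  -6.09] [-0.7  0.4 -0.6]
0.91 [ 0.5807 -0.1156  0.0863]
0.95 [ 0.5802 -0.1165  0.0844]
0.69 [ 5.454e-01 -6.100e-03 -1.000e-04]
```

View pics/w2.png

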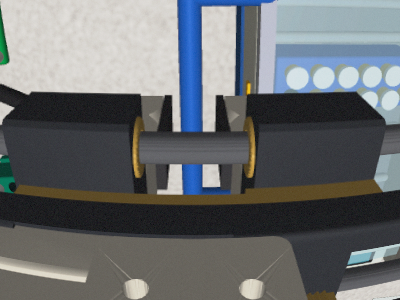

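The bar at (192,100) in the crop lies centred between the fingers. I descend and grip.

Request:
send_rows:
  motion:
    - {"travel":[-0.004,0,0.014],"spin":0}
    - {"travel":[0,0,0.016],"spin":0}
    - {"travel":[0,0,0.01],"spin":0}
    - {"travel":[0,0,0],"spin":0}

```text
time_s: 4.75
tcp_pos: [0.5915, -0.1159, 0.0776]
eef_rot: [180.0, -1.2, -6.0]
contact_force: [0.2, 0.5, -0.6]
gripper_width: 0.02
```

Request:
send_rows:
  motion:
    - {"travel":[0,0,0],"spin":0}
    - {"travel":[0,0,0],"spin":0}
    - {"travel":[0,0,0],"spin":0}
    - {"travel":[0,0,0],"spin":0}
  gripper: -1
  squeeze: 20

```text
time_s: 5.08
tcp_pos: [0.5923, -0.1152, 0.0795]
eef_rot: [-180.0, -1.3, -6.0]
contact_force: [-0.7, -1.1, -4.3]
gripper_width: 0.0111
```

Request:
send_rows:
  motion:
    - {"travel":[0,0,0],"spin":0}
    - {"travel":[-0.003,0,0],"spin":0}
    - {"travel":[-0.003,0,0.008],"spin":0}
    - {"travel":[0,0,0.01],"spin":0}
    - {"travel":[0,0,0],"spin":0}
  gripper: -0.55

```text
time_s: 5.5
tcp_pos: [0.5879, -0.1148, 0.0625]
eef_rot: [-179.9, -1.5, -6.0]
contact_force: [-0.5, 0.8, 0.1]
gripper_width: 0.0193
```

Request:
send_rows:
  motion:
    - {"travel":[0,0,0],"spin":0}
    - {"travel":[0,0,0],"spin":0}

```text
time_s: 5.67
tcp_pos: [0.5874, -0.115, 0.0615]
eef_rot: [-180.0, -1.5, -6.0]
contact_force: [0.0, 0.8, 0.2]
gripper_width: 0.0198
```

Request:
send_rows:
  motion:
    - {"travel":[0,0.001,-0.006],"spin":0}
    - {"travel":[0,0,0],"spin":0}

```text
time_s: 5.83
tcp_pos: [0.5872, -0.1161, 0.0678]
eef_rot: [-180.0, -1.4, -6.0]
contact_force: [0.1, -0.9, 0.3]
gripper_width: 0.0199
```

Request:
send_rows:
  motion:
    - {"travel":[0,0,0],"spin":0}
    - {"travel":[0,0,0],"spin":0}
    - {"travel":[0,0,0],"spin":0}
    - {"travel":[0,0,0],"spin":0}
  gripper: -1
  squeeze: 20

```text
time_s: 6.17
tcp_pos: [0.5878, -0.1147, 0.0684]
eef_rot: [-179.9, -1.5, -6.0]
contact_force: [0.4, -1.2, -1.8]
gripper_width: 0.0115
```

Request:
send_rows:
  motion:
    - {"travel":[0,0.0026,-0.0245],"spin":0}
    - {"travel":[0,0.006,-0.024],"spin":0}
    - {"travel":[0,0.009,-0.023],"spin":0}
    - {"travel":[0,0.0124,-0.0214],"spin":0}
    - {"travel":[0,0.015,-0.0194],"spin":0}

```text
time_s: 6.58
tcp_pos: [0.5833, -0.1569, 0.1793]
eef_rot: [-179.7, -1.6, -5.8]
contact_force: [6.3, -4.0, -11.0]
gripper_width: 0.0113
```

Request:
send_rows:
  motion:
    - {"travel":[0,0.022,-0.0215],"spin":0}
    - {"travel":[0,0.0255,-0.017],"spin":0}
    - {"travel":[0,0.028,-0.0126],"spin":0}
    - {"travel":[0,0.03,-0.0074],"spin":0}
    - {"travel":[0,0.031,-0.002],"spin":0}

```text
time_s: 7.0
tcp_pos: [0.5709, -0.2915, 0.2454]
eef_rot: [-179.3, -2.2, -5.5]
contact_force: [2.4, 4.9, -4.7]
gripper_width: 0.011
```

Request:
send_rows:
  motion:
    - {"travel":[0,0.016,0.0005],"spin":0}
    - {"travel":[0,0.013,0.002],"spin":0}
    - {"travel":[0,0.007,0.002],"spin":0}
    - {"travel":[0,0,0],"spin":0}
    - {"travel":[0,0,0],"spin":0}

```text
time_s: 7.42
tcp_pos: [0.567, -0.3326, 0.2409]
eef_rot: [-179.3, -2.3, -5.8]
contact_force: [0.4, 2.9, 1.6]
gripper_width: 0.0117
```

Request:
send_rows:
  motion:
    - {"travel":[0,0,0],"spin":0}
    - {"travel":[0,0,0],"spin":0}
    - {"travel":[0,0,0],"spin":0}
  gripper: -0.4

```text
time_s: 7.67
tcp_pos: [0.567, -0.3313, 0.2406]
eef_rot: [-179.3, -2.3, -5.7]
contact_force: [0.4, 0.1, 0.3]
gripper_width: 0.0242
```

Request:
send_rows:
  motion:
    - {"travel":[0,0,-0.02],"spin":0}
    - {"travel":[0,0,-0.03],"spin":0}
    - {"travel":[0,0,-0.03],"spin":0}
    - {"travel":[0,0,-0.03],"spin":0}
    - {"travel":[0,0,0],"spin":0}

```text
time_s: 8.08
tcp_pos: [0.5612, -0.3291, 0.3519]
eef_rot: [-179.3, -1.8, -5.5]
contact_force: [-0.1, 0.1, 1.7]
gripper_width: 0.0266
```

```bash
python3 - <<'E'
from h import *
s=r.get_state();print(s['time_s'],s['tcp_pos'].round(4),s['eef_rot'].round(2),s['contact_force'].round(1),s['joints'].round(1))
im,d=r.capture('side');C=cal('side');cv2.imwrite('pics/s2.png',im)
for t in('cover_bar','reader','lane0','lane1','lane2','blue2'):
  for q in r.pinpoint('side',t)[:2]: print(t,round(q['conf'],2),world('side',q['at'],C).round(4))
E
```

```text
8.0833 [ 0.5612 -0.3291  0.3519] [-179.3    -1.82   -5.46] [-0.1  0.1  1.7] [-13.8  14.6   8.6  -1.  -82.4  98.5]
cover_bar 0.77 [ 0.5608 -0.3373  0.2514]
reader 0.59 [ 0.575  -0.2168 -0.0021]
lane0 0.65 [0.6492 0.067  0.0019]
lane1 0.65 [0.6492 0.067  0.0019]
lane2 0.65 [0.6492 0.067  0.0019]
blue2 0.49 [ 0.5614 -0.3342  0.25  ]
```

View pics/s2.png

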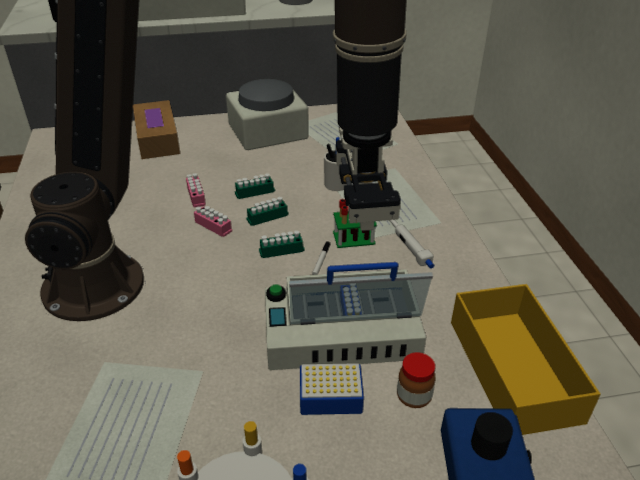

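The cover is open to about 1.8 rad with its bar at (362,270) and the gripper is free. I back off over the bay and turn to the lane orientation.

Request:
send_rows:
  motion:
    - {"travel":[0.003,-0.03,0],"spin":7.1}
    - {"travel":[0,-0.03,0],"spin":0}
    - {"travel":[0,-0.03,0],"spin":0}
    - {"travel":[0,-0.02,0],"spin":0}
    - {"travel":[0,0,0],"spin":7.1}
  gripper: 0.2

```text
time_s: 8.85
tcp_pos: [0.5818, -0.2178, 0.3403]
eef_rot: [-178.9, -0.5, -20.1]
contact_force: [0.0, 0.3, -1.0]
gripper_width: 0.0511
```

Request:
send_rows:
  motion:
    - {"travel":[0,0,0],"spin":7.1}
    - {"travel":[0,0,0],"spin":7.1}
    - {"travel":[0,0,0],"spin":7.1}
    - {"travel":[0,0,0],"spin":7.1}
    - {"travel":[0,0,0],"spin":7.1}

```text
time_s: 9.27
tcp_pos: [0.5815, -0.2146, 0.3361]
eef_rot: [-179.1, 0.5, -56.2]
contact_force: [1.0, 0.4, -0.9]
gripper_width: 0.0524
```

Request:
send_rows:
  motion:
    - {"travel":[0,0,0],"spin":7.1}
    - {"travel":[0,0,0],"spin":7.1}
    - {"travel":[0,0,0],"spin":7.1}
    - {"travel":[0,0,0],"spin":7.1}
    - {"travel":[0,0,0],"spin":7.1}

```text
time_s: 9.68
tcp_pos: [0.5805, -0.2143, 0.3316]
eef_rot: [-180.0, 0.9, -92.0]
contact_force: [-0.8, 0.1, -0.9]
gripper_width: 0.0525
```

Request:
send_rows:
  motion:
    - {"travel":[0,0,0],"spin":4.5}
    - {"travel":[0,0,0],"spin":0}
    - {"travel":[0,0,0],"spin":0}

```text
time_s: 9.93
tcp_pos: [0.5798, -0.2143, 0.3291]
eef_rot: [179.7, 0.9, -97.0]
contact_force: [0.4, -0.1, -0.1]
gripper_width: 0.0527
```

```bash
python3 - <<'E'
from h import *
n='wrist';C=cal(n);im,d=r.capture(n);cv2.imwrite('pics/w3.png',im);np.savez('w3.npz',im=im,d=d)
for t in('blue2','lane0','lane1','lane2','reader','cover_bar'):
  for q in r.pinpoint(n,t)[:3]: print(t,round(q['conf'],2),world(n,q['at'],C).round(4))
print(C[0]['origin'])
for q in rects(n,im,d,*BL,(0.03,0.075),yr=(-.3,-.12),xr=(.48,.7),C=C): print('B',q)
P=cloud(n,d,C)
# bay floor extent & rim
for zr in((0.014,0.03),(0.072,0.084),(0.044,0.056)):
    m=(P[...,2]>zr[0])&(P[...,2]<zr[1])&(P[...,0]>.36)&(P[...,0]<.75)&(P[...,1]>-.37)&(P[...,1]<-.1)
    q=P[m]; print(zr,len(q),cv2.minAreaRect((q[:,:2]*1000).astype(np.float32)) if len(q) else 0)
# image of z<floor height map
z=np.clip((P[...,2])*2000,0,255); z=np.nan_to_num(z).astype(np.uint8)
cv2.imwrite('pics/w3z.png',cv2.hconcat([im[60:340,100:500],cv2.applyColorMap(z,2)[60:340,100:500]]))
E
```

```text
blue2 0.96 [ 0.5714 -0.2214  0.021 ]
lane0 0.88 [ 0.502  -0.2148  0.0247]
lane0 0.71 [ 0.6482 -0.2278  0.0243]
lane1 0.88 [ 0.502  -0.2148  0.0247]
lane1 0.71 [ 0.6482 -0.2278  0.0243]
lane2 0.88 [ 0.502  -0.2148  0.0247]
lane2 0.71 [ 0.6482 -0.2278  0.0243]
reader 0.64 [ 0.5747 -0.2193  0.023 ]
cover_bar 0.58 [ 0.5617 -0.3326  0.251 ]
[ 0.57133106 -0.29110772  0.48671867]
B {'c': array([ 573.4, -220.2]), 's': array([107.2,  35. ]), 'a': 83.6, 'z': array([0.032, 0.057, 0.058]), 'n': 1241, 'px': array([318., 183.])}
(0.014, 0.03) 15323 ((552.95068359375, -222.8988800048828), (135.8666229248047, 296.5945739746094), 84.49989318847656)
(0.072, 0.084) 5580 ((549.3610229492188, -228.7582550048828), (167.4653778076172, 319.9896545410156), 86.3856201171875)
(0.044, 0.056) 3786 ((544.47021484375, -218.03466796875), (143.81822204589844, 314.6929931640625), 84.82662200927734)
```

View pics/w3z.png

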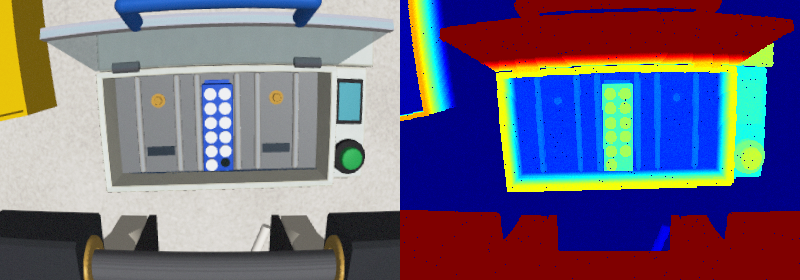

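```bash
cat > fit2.py <<'E'
from h import *
import sys
from scipy.optimize import minimize
n='wrist';D=np.load('w3.npz');C=cal(n);P=cloud(n,D['d'],C).reshape(-1,3)
P=P[np.isfinite(P[:,0])]
o=np.array([.571,-.221])
P=P[np.linalg.norm(P[:,:2]-o,axis=1)<.2]
z=P[:,2]
def loc(p,q): 
    a=p[2]; X=np.array([np.cos(a),np.sin(a)]);Y=np.array([-X[1],X[0]]); e=q[:,:2]-p[:2]
    return e@X,e@Y
fl=P[(z>.016)&(z<.0265)]; rim=P[(z>.074)&(z<.083)]
rod=P[(z>.0275)&(z<.034)]
p=np.array([.571,-.221,np.radians(-5.5)])
x,y=loc(p,rod); k=(abs(x)<120)&(abs(y)<.05)
# rods expected centres: lane +-(20.5+rw)
def cost(p):
    x,y=loc(p,rod); k=abs(y)<.05; d=np.min(abs(abs(x[k][:,None]-np.array([-.074,0,.074]))-RC),axis=1); return np.minimum(d,.006).mean()
for RC in(.0225,.0235,.0245,.0255):
    m=minimize(cost,p,method='Nelder-Mead',options=dict(initial_simplex=p+np.array([[0,0,0],[.005,0,0],[0,.002,0],[0,0,.03]])))
    print(RC,m.fun,m.x[:2],np.degrees(m.x[2]))
    x,y=loc([m.x[0],m.x[1],m.x[2]],fl); 
    k=abs(y)<.04; print(' floor x',np.percentile(x[k],[.3,99.7]))
a=np.radians(-5.5)
x,y=loc([.571,-.221,a],fl); k=(abs(x)>.03)&(abs(x)<.1); print('floor y',np.percentile(y[k],[.5,99.5]),np.median(fl[:,2]))
x,y=loc([.571,-.221,a],rim); k=(abs(x)<.1)&(y>0);print('rim +y',np.percentile(y[k],[2,98]))
k=(abs(y)<.05)&(x>0);print('rim +x',np.percentile(x[k],[2,98]));k=(abs(y)<.05)&(x<0);print('rim -x',np.percentile(x[k],[2,98]))
s=r.get_state();print(s['tcp_pos'],s['eef_rot'])
E
python3 fit2.py
```

```text
0.0225 0.002722306998717928 [ 0.57306996 -0.22012322] -5.3130266997586855
 floor x [-0.12820945  0.12787813]
0.0235 0.0024338772918667487 [ 0.57315865 -0.21962986] -5.625984713226388
 floor x [-0.12828094  0.12783477]
0.0245 0.0023747584771019914 [ 0.57304871 -0.2202238 ] -5.351544981533574
 floor x [-0.12819686  0.12787594]
0.0255 0.0025427683879487907 [ 0.57310822 -0.21947428] -5.5926961945346445
 floor x [-0.12822039  0.12789833]
floor y [-0.0613366  0.0637501] 0.02348406224372851
rim +y [0.06285893 0.07085635]
rim +x [0.12951641 0.13740219]
rim -x [-0.1632916  -0.12555571]
[ 0.57997625 -0.21428846  0.32981821] [179.79355632   0.92498812 -97.0782799 ]
```

Request:
send_rows:
  motion:
    - {"travel":[0.004,0.0035,0.03],"spin":-1.5}
    - {"travel":[0.003,0.003,0.04],"spin":0}
    - {"travel":[0,0,0.04],"spin":0}
    - {"travel":[0,0,0.04],"spin":0}
    - {"travel":[0,0,0.02],"spin":0}
  gripper: 0.2

```text
time_s: 10.7
tcp_pos: [0.5776, -0.2196, 0.163]
eef_rot: [-179.1, 0.8, -95.3]
contact_force: [0.2, 0.5, -1.5]
gripper_width: 0.0526
```

Request:
send_rows:
  motion:
    - {"travel":[0,0,0],"spin":0}
    - {"travel":[0,0,0],"spin":0}

```text
time_s: 10.87
tcp_pos: [0.5747, -0.2192, 0.158]
eef_rot: [-179.6, 0.8, -95.3]
contact_force: [-0.3, -0.0, 1.2]
gripper_width: 0.0524
```

Request:
send_rows:
  motion:
    - {"travel":[0.001,0.001,0.02],"spin":0}
    - {"travel":[0,0,0.025],"spin":0}
    - {"travel":[0,0,0.02],"spin":0}
    - {"travel":[0,0,0],"spin":0}
    - {"travel":[0,0,0],"spin":0}

```text
time_s: 11.28
tcp_pos: [0.5813, -0.2208, 0.1018]
eef_rot: [-178.8, 0.7, -95.1]
contact_force: [0.1, -0.6, 0.5]
gripper_width: 0.0525
```

Request:
send_rows:
  motion:
    - {"travel":[0,0.007,0.005],"spin":0}
    - {"travel":[0,0,0.0],"spin":0}
    - {"travel":[0,0,0],"spin":0}

```text
time_s: 11.53
tcp_pos: [0.5769, -0.2206, 0.1019]
eef_rot: [-178.4, 0.7, -95.0]
contact_force: [0.5, 1.1, 0.2]
gripper_width: 0.0527
```

Request:
send_rows:
  motion:
    - {"travel":[0,0.005,0.015],"spin":0}
    - {"travel":[0,0.003,0.015],"spin":0}
    - {"travel":[0,0.002,0.015],"spin":0}
    - {"travel":[0,0.001,0.01],"spin":0}
    - {"travel":[0,0,0],"spin":0}

```text
time_s: 11.95
tcp_pos: [0.5719, -0.22, 0.0526]
eef_rot: [-177.7, 0.6, -94.9]
contact_force: [1.3, 0.6, 0.6]
gripper_width: 0.0521
```

Request:
send_rows:
  motion:
    - {"travel":[0,0.001,0.01],"spin":0}
    - {"travel":[0,0.001,0.008],"spin":0}
    - {"travel":[0,0,0],"spin":0}
    - {"travel":[0,0,0],"spin":0}

```text
time_s: 12.28
tcp_pos: [0.5724, -0.22, 0.0353]
eef_rot: [-177.5, 0.6, -94.9]
contact_force: [0.6, 0.5, 0.8]
gripper_width: 0.0526
```

Request:
send_rows:
  motion:
    - {"travel":[0,0,0],"spin":0}
    - {"travel":[0,0,0],"spin":0}
    - {"travel":[0,0,0],"spin":0}
    - {"travel":[0,0,0],"spin":0}
  gripper: -1
  squeeze: 25

```text
time_s: 12.62
tcp_pos: [0.5732, -0.2201, 0.0363]
eef_rot: [-177.4, 0.6, -94.9]
contact_force: [0.2, -0.4, -0.6]
gripper_width: 0.0362
```

The blue rack is gripped. I lift it and, before choosing how to place it, check the clearance between stand and pot for the wide gripper body.

Request:
send_rows:
  motion:
    - {"travel":[0,0,-0.02],"spin":0}
    - {"travel":[0,0,-0.04],"spin":0}
    - {"travel":[0,0,-0.04],"spin":0}
    - {"travel":[0,0,-0.04],"spin":0}
    - {"travel":[0,0,-0.04],"spin":0}

```text
time_s: 13.03
tcp_pos: [0.5579, -0.2199, 0.2108]
eef_rot: [-178.7, 0.7, -95.0]
contact_force: [0.7, 0.9, -2.2]
gripper_width: 0.036
```

Request:
send_rows:
  motion:
    - {"travel":[0,0,-0.02],"spin":0}
    - {"travel":[0,0,0],"spin":0}

```text
time_s: 13.2
tcp_pos: [0.5603, -0.2212, 0.242]
eef_rot: [-178.0, 0.6, -95.0]
contact_force: [0.8, 0.5, -0.5]
gripper_width: 0.0359
```

```bash
python3 - <<'E'
from h import *
s=r.get_state();print(s['time_s'],s['tcp_pos'].round(4),s['eef_rot'].round(2),s['gripper_width'])
Q=[]
for n in('scene','side'):
    im,d=r.capture(n);np.savez(n+'1.npz',im=im,d=d);C=cal(n);cv2.imwrite(f'pics/{n}1.png',im)
    for t in('tube_stand','marker_pot','green1','pen'):
        for q in r.pinpoint(n,t)[:4]: print(n,t,round(q['conf'],2),world(n,q['at'],C).round(4))
    P=cloud(n,d).reshape(-1,3); P=P[np.isfinite(P[:,0])]; Q.append(P)
    for zr in((.045,.062),(.066,.09),(.09,.11),(.08,.092),(.1,.145)):
        for nm,y0,y1 in(('stand',-.02,.15),('pot',.24,.42)):
            m=(P[:,2]>zr[0])&(P[:,2]<zr[1])&(P[:,0]>.56)&(P[:,0]<.74)&(P[:,1]>y0)&(P[:,1]<y1)
            q=P[m][:,:2]
            if len(q)>5: print(n,zr,nm,len(q),np.percentile(q,[1,99],axis=0).round(3).tolist())
im=np.load('side1.npz')['im']; im2=np.load('scene1.npz')['im']
a=cv2.resize(im[130:280,220:460],None,fx=2.2,fy=2.2); b=cv2.resize(im2[190:340,320:560],None,fx=2.2,fy=2.2)
cv2.imwrite('pics/c3.png',cv2.vconcat([a,b])[:,:])
E
```

```text
13.2 [ 0.5603 -0.2212  0.242 ] [-177.96    0.59  -94.95] 0.035912709706322946
scene tube_stand 0.81 [ 0.6461  0.0594 -0.0035]
scene tube_stand 0.42 [ 0.4842 -0.4238 -0.0015]
scene tube_stand 0.22 [ 0.5663 -0.2182  0.0019]
scene marker_pot 0.59 [ 0.6547  0.3248 -0.0026]
scene green1 0.89 [ 0.4426  0.1995 -0.0046]
scene green1 0.89 [ 0.2918  0.1835 -0.0013]
scene green1 0.75 [ 4.559e-01  2.200e-02 -2.000e-04]
scene green1 0.72 [0.4176 0.3299 0.0019]
scene pen 0.58 [ 0.5488 -0.0055 -0.0038]
scene (0.045, 0.062) stand 53 [[0.601, 0.029], [0.697, 0.092]]
scene (0.045, 0.062) pot 144 [[0.636, 0.287], [0.694, 0.344]]
scene (0.066, 0.09) stand 479 [[0.601, 0.029], [0.697, 0.095]]
scene (0.066, 0.09) pot 211 [[0.634, 0.285], [0.695, 0.349]]
scene (0.09, 0.11) stand 228 [[0.614, 0.04], [0.687, 0.086]]
scene (0.09, 0.11) pot 518 [[0.622, 0.287], [0.693, 0.358]]
scene (0.08, 0.092) stand 100 [[0.615, 0.042], [0.684, 0.085]]
scene (0.08, 0.092) pot 109 [[0.634, 0.285], [0.695, 0.351]]
scene (0.1, 0.145) stand 356 [[0.61, 0.04], [0.686, 0.087]]
scene (0.1, 0.145) pot 212 [[0.627, 0.303], [0.686, 0.354]]
side tube_stand 0.95 [ 0.6472  0.0662 -0.0019]
side marker_pot 0.66 [ 0.6575  0.3301 -0.0037]
side green1 0.86 [0.2515 0.3421 0.0067]
side green1 0.85 [ 0.2897  0.1848 -0.0014]
side green1 0.72 [ 0.4579  0.0241 -0.0039]
side green1 0.63 [0.4426 0.1976 0.0025]
side pen 0.62 [ 0.5469 -0.0044 -0.0017]
side (0.045, 0.062) stand 30 [[0.672, 0.029], [0.696, 0.046]]
side (0.045, 0.062) pot 57 [[0.622, 0.286], [0.65, 0.331]]
side (0.066, 0.09) stand 55 [[0.615, 0.028], [0.696, 0.085]]
side (0.066, 0.09) pot 25 [[0.621, 0.305], [0.627, 0.33]]
side (0.09, 0.11) stand 29 [[0.612, 0.041], [0.649, 0.078]]
side (0.08, 0.092) stand 15 [[0.615, 0.041], [0.648, 0.085]]
side (0.08, 0.092) pot 12 [[0.621, 0.309], [0.626, 0.327]]
side (0.1, 0.145) stand 47 [[0.611, 0.037], [0.649, 0.054]]
```

View pics/c3.png

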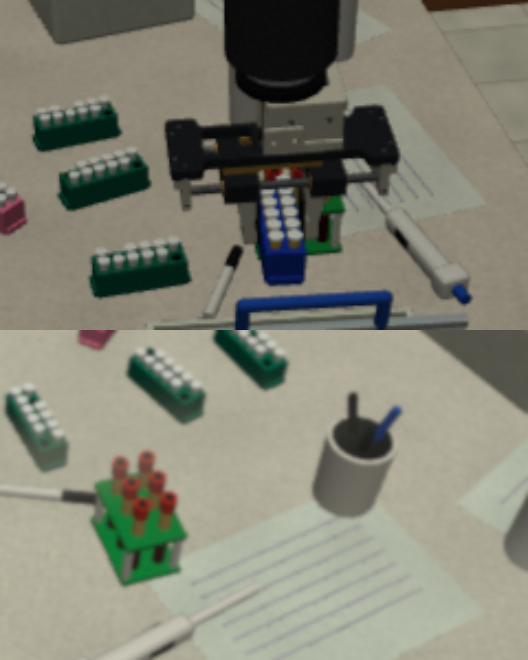

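The crops show the stand and pot with markers inside the pot rim, and a gap of about 198 mm at gripper-body height, so the body just fits when centred. The green rack nearest the reader was knocked and is now at about (0.457, 0.023). I carry the blue rack over.

Request:
send_rows:
  motion:
    - {"travel":[-0.03,-0.004,0],"spin":0}
    - {"travel":[-0.038,-0.005,0],"spin":0}
    - {"travel":[-0.038,-0.005,0],"spin":0}
    - {"travel":[-0.038,-0.005,0],"spin":0}
    - {"travel":[-0.038,-0.005,0],"spin":0}

```text
time_s: 14.12
tcp_pos: [0.5975, -0.0423, 0.2348]
eef_rot: [-178.8, 0.5, -95.6]
contact_force: [0.9, -0.9, -2.4]
gripper_width: 0.0362
```

Request:
send_rows:
  motion:
    - {"travel":[-0.038,-0.005,0],"spin":0}
    - {"travel":[-0.038,-0.005,0],"spin":0}
    - {"travel":[-0.038,-0.005,0],"spin":0}
    - {"travel":[-0.038,-0.005,0],"spin":0}
    - {"travel":[-0.03,-0.005,0],"spin":0}

```text
time_s: 14.53
tcp_pos: [0.6404, 0.1468, 0.2351]
eef_rot: [-178.9, 0.5, -95.6]
contact_force: [1.8, -1.0, -1.6]
gripper_width: 0.0366
```

Request:
send_rows:
  motion:
    - {"travel":[0,0,0],"spin":-7.1}
    - {"travel":[0,0,0],"spin":-7.1}
    - {"travel":[0,0,0],"spin":-7.1}
    - {"travel":[0,0,0],"spin":-7.1}
    - {"travel":[0,0,0],"spin":-7.1}

```text
time_s: 14.95
tcp_pos: [0.6411, 0.1568, 0.2298]
eef_rot: [-179.2, -0.2, -59.5]
contact_force: [0.1, -0.6, -1.7]
gripper_width: 0.036
```

Request:
send_rows:
  motion:
    - {"travel":[0,0,0],"spin":-7.1}
    - {"travel":[0,0,0],"spin":-7.1}
    - {"travel":[0,0,0],"spin":-7.1}
    - {"travel":[0,0,0],"spin":-7.1}
    - {"travel":[0,0,0],"spin":-7.1}

```text
time_s: 15.37
tcp_pos: [0.6406, 0.1572, 0.226]
eef_rot: [-179.7, -0.5, -23.7]
contact_force: [0.4, -0.3, -1.5]
gripper_width: 0.0357
```

Request:
send_rows:
  motion:
    - {"travel":[0,0,0],"spin":-7.1}
    - {"travel":[0,0,0],"spin":-7.1}
    - {"travel":[0,0,0],"spin":-6}
    - {"travel":[0,0,0],"spin":0}
    - {"travel":[0,0,0],"spin":0}

```text
time_s: 15.78
tcp_pos: [0.6402, 0.1572, 0.2226]
eef_rot: [180.0, -0.3, -2.9]
contact_force: [-0.5, 0.3, -1.6]
gripper_width: 0.0361
```

Request:
send_rows:
  motion:
    - {"travel":[0.005,-0.014,0],"spin":-0.8}
    - {"travel":[0.004,-0.014,0.02],"spin":0}
    - {"travel":[0,0,0.03],"spin":0}
    - {"travel":[0,0,0.03],"spin":0}
    - {"travel":[0,0,0],"spin":0}

```text
time_s: 16.2
tcp_pos: [0.6538, 0.1878, 0.142]
eef_rot: [-179.9, -0.6, -3.0]
contact_force: [-1.3, -0.8, -3.4]
gripper_width: 0.0365
```

Request:
send_rows:
  motion:
    - {"travel":[0,0,0],"spin":0}
    - {"travel":[0,0,0],"spin":0}

```text
time_s: 16.37
tcp_pos: [0.6539, 0.1881, 0.142]
eef_rot: [-180.0, -0.5, -3.2]
contact_force: [0.6, 0.2, -1.7]
gripper_width: 0.0364
```

```bash
python3 - <<'E'
from h import *
s=r.get_state();print(s['time_s'],s['tcp_pos'].round(4),s['eef_rot'].round(2),s['gripper_width'])
n='wrist';C=cal(n);im,d=r.capture(n);cv2.imwrite('pics/w4.png',im)
for t in('blue2','tube_stand','marker_pot'):
    for q in r.pinpoint(n,t)[:2]: print(n,t,round(q['conf'],2),world(n,q['at'],C).round(4))
P=cloud(n,d,C).reshape(-1,3);P=P[np.isfinite(P[:,0])]
for zr in((.066,.09),(.08,.092),(.1,.145)):
    for nm,y0,y1 in(('stand',-.02,.12),('pot',.26,.42)):
        m=(P[:,2]>zr[0])&(P[:,2]<zr[1])&(P[:,0]>.56)&(P[:,0]<.74)&(P[:,1]>y0)&(P[:,1]<y1)
        q=P[m][:,:2]
        if len(q)>5: print(n,zr,nm,len(q),np.percentile(q,[1,99],axis=0).round(3).tolist())
E
```

```text
16.3667 [0.6539 0.1881 0.142 ] [-180.     -0.51   -3.19] 0.03641902632452407
wrist blue2 0.68 [0.6518 0.185  0.1256]
wrist tube_stand 0.96 [ 0.6511  0.0663 -0.0008]
wrist marker_pot 0.93 [0.6584 0.3267 0.    ]
wrist (0.066, 0.09) stand 5087 [[0.622, 0.032], [0.697, 0.098]]
wrist (0.066, 0.09) pot 1358 [[0.645, 0.287], [0.695, 0.326]]
wrist (0.08, 0.092) stand 593 [[0.644, 0.048], [0.686, 0.086]]
wrist (0.08, 0.092) pot 726 [[0.648, 0.287], [0.695, 0.325]]
wrist (0.1, 0.145) stand 3021 [[0.627, 0.042], [0.687, 0.088]]
wrist (0.1, 0.145) pot 1352 [[0.627, 0.304], [0.686, 0.344]]
```

View pics/w4.png

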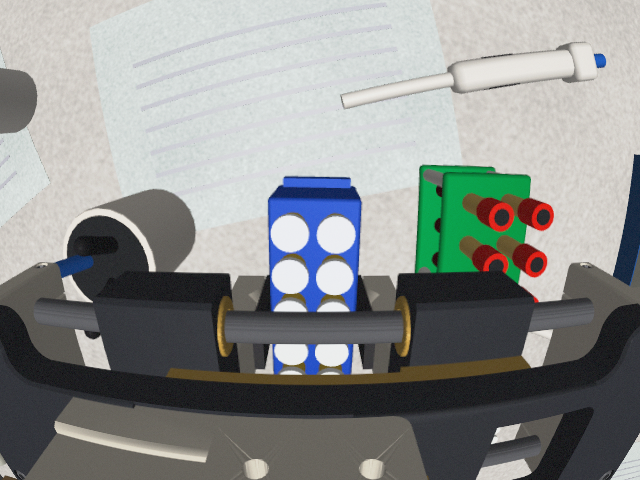

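The view shows the blue rack between pot (130,240) and stand (480,220), roughly centred. I descend in checked stages.

Request:
send_rows:
  motion:
    - {"travel":[0,0.001,0.02],"spin":0}
    - {"travel":[0,0,0.025],"spin":0}
    - {"travel":[0,0,0.015],"spin":0}
    - {"travel":[0,0,0],"spin":0}
    - {"travel":[0,0,0],"spin":0}

```text
time_s: 16.98
tcp_pos: [0.66, 0.1889, 0.0908]
eef_rot: [-179.5, -1.4, -3.2]
contact_force: [-1.7, 0.1, -1.4]
gripper_width: 0.0359
```

Request:
send_rows:
  motion:
    - {"travel":[-0.005,0.002,0.012],"spin":-1}
    - {"travel":[-0.003,0,0.012],"spin":0}
    - {"travel":[0,0,0.012],"spin":0}
    - {"travel":[0,0,0],"spin":0}
    - {"travel":[0,0,0],"spin":0}

```text
time_s: 17.4
tcp_pos: [0.6563, 0.1891, 0.0596]
eef_rot: [-179.3, -1.9, -2.2]
contact_force: [0.3, -0.5, -1.3]
gripper_width: 0.0359
```

Request:
send_rows:
  motion:
    - {"travel":[-0.003,0.003,0.01],"spin":0}
    - {"travel":[-0.002,0.001,0.01],"spin":0}
    - {"travel":[0,0,0.008],"spin":0}
    - {"travel":[0,0,0],"spin":0}
    - {"travel":[0,0,0],"spin":0}

```text
time_s: 17.82
tcp_pos: [0.6526, 0.1855, 0.0296]
eef_rot: [-179.3, -2.0, -2.2]
contact_force: [0.5, 0.1, -1.7]
gripper_width: 0.0355
```

Request:
send_rows:
  motion:
    - {"travel":[0,-0.001,0.008],"spin":0}
    - {"travel":[0,0,0.007],"spin":0}
    - {"travel":[0,0,0.0],"spin":0}
    - {"travel":[0,0,0],"spin":0}

```text
time_s: 18.15
tcp_pos: [0.6551, 0.1878, 0.0149]
eef_rot: [-179.2, -2.1, -2.2]
contact_force: [-3.3, -0.3, 5.7]
gripper_width: 0.0357
```

Request:
send_rows:
  motion:
    - {"travel":[0,0,0],"spin":0}
    - {"travel":[0,0,0],"spin":0}
    - {"travel":[0,0,0],"spin":0}
  gripper: 0.15

```text
time_s: 18.4
tcp_pos: [0.6557, 0.1884, 0.015]
eef_rot: [-179.1, -2.2, -2.2]
contact_force: [0.7, 0.6, 0.3]
gripper_width: 0.0485
```

Request:
send_rows:
  motion:
    - {"travel":[0,0,-0.015],"spin":0}
    - {"travel":[0,0,-0.02],"spin":0}
    - {"travel":[0,0,-0.03],"spin":0}
    - {"travel":[0,0,-0.035],"spin":0}
    - {"travel":[0,0,-0.035],"spin":0}

```text
time_s: 18.82
tcp_pos: [0.6454, 0.1835, 0.1438]
eef_rot: [-179.7, -1.3, -2.2]
contact_force: [0.8, 1.4, -0.5]
gripper_width: 0.0505
```

Request:
send_rows:
  motion:
    - {"travel":[-0.03,0,-0.03],"spin":0}
    - {"travel":[-0.03,0,-0.03],"spin":0}
    - {"travel":[-0.03,0,0],"spin":0}
    - {"travel":[-0.03,0,0],"spin":0}
    - {"travel":[0,0,0],"spin":0}

```text
time_s: 19.23
tcp_pos: [0.5264, 0.1883, 0.2115]
eef_rot: [-179.2, -2.1, -2.4]
contact_force: [-0.4, -0.3, -1.6]
gripper_width: 0.0503
```

```bash
python3 - <<'E'
from h import *
s=r.get_state();print(s['time_s'],s['tcp_pos'].round(4),s['eef_rot'].round(2),s['gripper_width'])
for n in('wrist','side'):
  C=cal(n);im,d=r.capture(n);cv2.imwrite(f'pics/{n}5.png',im);np.savez(n+'5.npz',im=im,d=d)
  for t in('blue2','tube_stand','marker_pot','green1'):
    for q in r.pinpoint(n,t)[:4]: print(n,t,round(q['conf'],2),world(n,q['at'],C).round(4))
  for q in rects(n,im,d,*GR,(0.03,0.06),xr=(.35,.55),yr=(-.05,.4),C=C): print('G',q)
  for q in rects(n,im,d,*BL,(0.006,0.06),xr=(.5,.75),yr=(.1,.28),C=C): print('B',q)
E
```

```text
19.2333 [0.5264 0.1883 0.2115] [-179.2    -2.12   -2.39] 0.05033939260171143
wrist blue2 0.67 [ 0.6508  0.1858 -0.0009]
wrist tube_stand 0.78 [0.6499 0.064  0.0034]
wrist marker_pot 0.74 [ 6.597e-01  3.246e-01 -3.000e-04]
wrist green1 0.93 [0.4406 0.1993 0.0016]
wrist green1 0.89 [0.458  0.0201 0.003 ]
G {'c': array([489.,  22.]), 's': array([42.7, 36.2]), 'a': 3.8, 'z': array([0.032, 0.035, 0.036]), 'n': 733, 'px': array([478., 247.])}
G {'c': array([459.3, 203.5]), 's': array([64.8, 35.8]), 'a': 16.6, 'z': array([0.033, 0.035, 0.036]), 'n': 981, 'px': array([303., 277.])}
G {'c': array([390.3, 194.1]), 's': array([17.8,  7.1]), 'a': 86.4, 'z': array([0.034, 0.035, 0.036]), 'n': 69, 'px': array([314., 347.])}
B {'c': array([650.1, 186.7]), 's': array([106.5,  34.7]), 'a': -2.2, 'z': array([0.01 , 0.035, 0.036]), 'n': 2039, 'px': array([312.,  94.])}
side blue2 0.64 [ 0.5436 -0.0066 -0.002 ]
side blue2 0.61 [ 0.656   0.1866 -0.0052]
side tube_stand 0.66 [0.6462 0.0672 0.001 ]
side tube_stand 0.55 [ 0.5742 -0.2184  0.0012]
side marker_pot 0.82 [ 0.6579  0.3281 -0.0031]
side marker_pot 0.53 [ 0.4132 -0.1648  0.0722]
side green1 0.86 [ 0.4587  0.0233 -0.0017]
side green1 0.78 [0.2941 0.1855 0.0032]
side green1 0.78 [0.2526 0.3359 0.0037]
side green1 0.73 [ 0.4159  0.3262 -0.0035]
G {'c': array([419.8, 318.9]), 's': array([103.1,  39. ]), 'a': 8.9, 'z': array([0.03 , 0.034, 0.038]), 'n': 141, 'px': array([255., 184.])}
G {'c': array([441.2, 191.1]), 's': array([103.5,  40.3]), 'a': 12.1, 'z': array([0.031, 0.034, 0.038]), 'n': 155, 'px': array([267., 210.])}
G {'c': array([457.9,  16. ]), 's': array([101.9,  39.8]), 'a': 3.5, 'z': array([0.031, 0.034, 0.039]), 'n': 208, 'px': array([284., 250.])}
B {'c': array([613.9, 184. ]), 's': array([38.8, 33.9]), 'a': -89.4, 'z': array([0.008, 0.027, 0.036]), 'n': 143, 'px': array([331., 207.])}
```

Blue stands at (0.651, 0.186), yaw -2°, which is inside the target. Next is the middle green rack at (0.439, 0.198), yaw about 16°.

Request:
send_rows:
  motion:
    - {"travel":[-0.03,-0.002,0],"spin":0}
    - {"travel":[-0.03,-0.003,0],"spin":0}
    - {"travel":[-0.02,-0.001,0.02],"spin":-7.1}
    - {"travel":[0,0,0.03],"spin":-7}
    - {"travel":[0,0,0.02],"spin":-4.2}
  gripper: 0.3

```text
time_s: 20.15
tcp_pos: [0.4548, 0.2001, 0.1368]
eef_rot: [-179.9, -2.4, 16.2]
contact_force: [-1.4, 0.4, -0.9]
gripper_width: 0.0567
```

Request:
send_rows:
  motion:
    - {"travel":[0,0,0],"spin":0}
    - {"travel":[0,0,0],"spin":0}

```text
time_s: 20.32
tcp_pos: [0.4529, 0.1986, 0.1333]
eef_rot: [179.9, -2.1, 16.3]
contact_force: [0.5, 0.8, 0.7]
gripper_width: 0.0567
```

```bash
cat > gl.py <<'E'
from h import *
import sys
tag=sys.argv[1]
s=r.get_state();print(s['time_s'],s['tcp_pos'].round(4),s['eef_rot'].round(2),s['gripper_width'])
n='wrist';C=cal(n);im,d=r.capture(n);cv2.imwrite(f'pics/g{tag}.png',im);np.savez(f'g{tag}.npz',im=im,d=d)
for q in r.pinpoint(n,'green1')[:3]: print('green',round(q['conf'],2),world(n,q['at'],C).round(4))
for q in rects(n,im,d,*GR,(0.031,0.04),C=C): print('G',q)
E
python3 gl.py 1
```

```text
20.3167 [0.4529 0.1986 0.1333] [179.86  -2.08  16.32] 0.05672180153825629
green 0.94 [ 0.4404  0.1972 -0.    ]
green 0.72 [ 0.4564  0.0187 -0.0009]
green 0.6 [ 0.4167  0.3239 -0.003 ]
G {'c': array([610.5, 180.8]), 's': array([9.4, 8.1]), 'a': -3.4, 'z': array([0.034, 0.035, 0.036]), 'n': 47, 'px': array([399.,  40.])}
G {'c': array([430.8, 328.1]), 's': array([79.6, 36.6]), 'a': 9.1, 'z': array([0.033, 0.035, 0.036]), 'n': 2150, 'px': array([148., 214.])}
G {'c': array([443.5, 199.5]), 's': array([95.7, 35.3]), 'a': 16.1, 'z': array([0.033, 0.035, 0.036]), 'n': 2652, 'px': array([308., 239.])}
G {'c': array([492. ,  22.5]), 's': array([37.9, 36. ]), 'a': -85.7, 'z': array([0.032, 0.035, 0.036]), 'n': 760, 'px': array([526., 247.])}
```

View pics/g1.png

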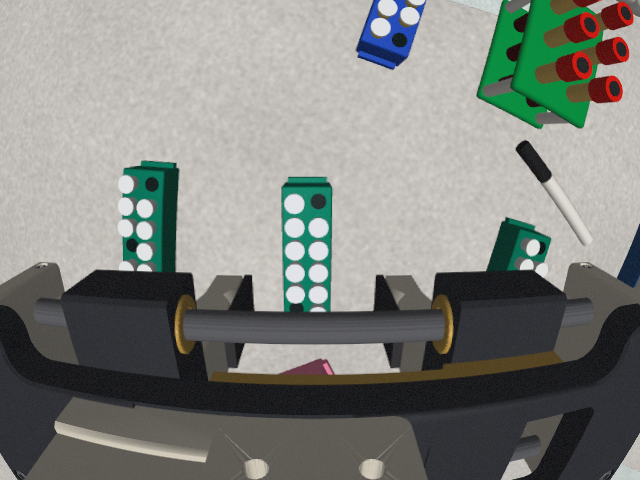

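Green rack at (308,240) is aligned between the fingers. I descend onto it.

Request:
send_rows:
  motion:
    - {"travel":[-0.008,-0.002,0.015],"spin":0}
    - {"travel":[-0.008,-0.0015,0.02],"spin":0}
    - {"travel":[-0.004,0,0.02],"spin":0}
    - {"travel":[-0.002,0,0.015],"spin":0}
    - {"travel":[0,0,0],"spin":0}

```text
time_s: 20.83
tcp_pos: [0.4398, 0.2011, 0.0683]
eef_rot: [-179.7, -2.9, 15.6]
contact_force: [0.8, 0.0, 0.6]
gripper_width: 0.0569
```

Request:
send_rows:
  motion:
    - {"travel":[0,0,0],"spin":0}
    - {"travel":[0,0,0],"spin":0}

```text
time_s: 21.0
tcp_pos: [0.4414, 0.2019, 0.0703]
eef_rot: [-179.7, -3.0, 15.4]
contact_force: [-0.3, 0.3, -0.0]
gripper_width: 0.0571
```

Request:
send_rows:
  motion:
    - {"travel":[-0.005,0.003,0.014],"spin":-0.6}
    - {"travel":[-0.004,0.001,0.016],"spin":0}
    - {"travel":[-0.002,0,0.016],"spin":0}
    - {"travel":[0,0,0.012],"spin":0}
    - {"travel":[0,0,0],"spin":0}

```text
time_s: 21.42
tcp_pos: [0.4415, 0.2018, 0.0184]
eef_rot: [-179.3, -3.8, 15.9]
contact_force: [0.1, -0.1, 0.9]
gripper_width: 0.0572
```

Request:
send_rows:
  motion:
    - {"travel":[-0.004,0.004,0.004],"spin":-0.3}
    - {"travel":[0,0,0.001],"spin":0}
    - {"travel":[0,0,0],"spin":0}

```text
time_s: 21.67
tcp_pos: [0.441, 0.1983, 0.0157]
eef_rot: [-179.2, -4.0, 16.2]
contact_force: [-0.7, 0.6, 0.3]
gripper_width: 0.0574
```

Request:
send_rows:
  motion:
    - {"travel":[0,0,0],"spin":0}
    - {"travel":[0,0,0],"spin":0}
    - {"travel":[0,0,0],"spin":0}
    - {"travel":[0,0,0],"spin":0}
    - {"travel":[0,0,0],"spin":0}
  gripper: -1
  squeeze: 25

```text
time_s: 22.08
tcp_pos: [0.4423, 0.1996, 0.0184]
eef_rot: [-179.1, -4.3, 16.2]
contact_force: [-0.1, 0.8, -0.9]
gripper_width: 0.0359
```

Request:
send_rows:
  motion:
    - {"travel":[0,0,-0.02],"spin":0}
    - {"travel":[0,0,-0.04],"spin":0}
    - {"travel":[0,0,-0.04],"spin":0}
    - {"travel":[0,0,-0.04],"spin":0}
    - {"travel":[0,0,-0.03],"spin":0}

```text
time_s: 22.5
tcp_pos: [0.4261, 0.1889, 0.1863]
eef_rot: [-179.6, -3.2, 16.1]
contact_force: [0.6, 1.7, -1.7]
gripper_width: 0.0358
```

Request:
send_rows:
  motion:
    - {"travel":[0,0,-0.02],"spin":0}
    - {"travel":[0,0,0],"spin":7.1}
    - {"travel":[0,0,0],"spin":7.1}
    - {"travel":[0,0,0],"spin":7.1}
    - {"travel":[0,0,0],"spin":7.1}

```text
time_s: 22.92
tcp_pos: [0.4264, 0.1902, 0.2171]
eef_rot: [-177.3, -3.1, -12.7]
contact_force: [-0.2, -0.3, -2.1]
gripper_width: 0.0357
```

Request:
send_rows:
  motion:
    - {"travel":[0,0,-0.005],"spin":7.1}
    - {"travel":[0,0,-0.005],"spin":7.1}
    - {"travel":[0,0,0],"spin":7.1}
    - {"travel":[0,0,0],"spin":7.1}
    - {"travel":[0,0,0],"spin":7.1}

```text
time_s: 23.33
tcp_pos: [0.4237, 0.1887, 0.2264]
eef_rot: [-176.2, -0.9, -48.4]
contact_force: [0.7, -0.6, -1.3]
gripper_width: 0.0361
```

Request:
send_rows:
  motion:
    - {"travel":[0,0,0],"spin":7.1}
    - {"travel":[0,0,0],"spin":7.1}
    - {"travel":[0,0,0],"spin":7.1}
    - {"travel":[0,0,0],"spin":7.1}
    - {"travel":[0,0,0],"spin":7.1}

```text
time_s: 23.75
tcp_pos: [0.4216, 0.1874, 0.2247]
eef_rot: [-176.6, 1.4, -84.2]
contact_force: [0.2, 0.4, -0.5]
gripper_width: 0.0356
```

Request:
send_rows:
  motion:
    - {"travel":[0,0,0],"spin":7.1}
    - {"travel":[0.01,-0.01,0],"spin":4}
    - {"travel":[0.03,-0.0197,0],"spin":0}
    - {"travel":[0.03,-0.0197,0],"spin":0}
    - {"travel":[0.03,-0.0197,0],"spin":0}

```text
time_s: 24.17
tcp_pos: [0.4793, 0.0823, 0.2236]
eef_rot: [-177.1, 2.1, -95.6]
contact_force: [0.3, 0.6, -1.6]
gripper_width: 0.0362
```

Request:
send_rows:
  motion:
    - {"travel":[0.03,-0.0197,0],"spin":0}
    - {"travel":[0.03,-0.0197,0],"spin":0}
    - {"travel":[0.03,-0.0197,0],"spin":0}
    - {"travel":[0.03,-0.0197,0],"spin":0}
    - {"travel":[0.03,-0.0197,0],"spin":0}

```text
time_s: 24.58
tcp_pos: [0.5635, -0.0846, 0.2217]
eef_rot: [-177.2, 2.2, -95.4]
contact_force: [0.7, 0.9, -2.3]
gripper_width: 0.0356
```

Request:
send_rows:
  motion:
    - {"travel":[0.03,-0.0197,0],"spin":0}
    - {"travel":[0.03,-0.0197,0],"spin":0}
    - {"travel":[0.025,-0.017,0],"spin":0}
    - {"travel":[0,0,0],"spin":0}
    - {"travel":[0,0,0],"spin":0}

```text
time_s: 25.0
tcp_pos: [0.6133, -0.1865, 0.2164]
eef_rot: [-177.6, 2.2, -95.8]
contact_force: [0.3, -0.1, -1.5]
gripper_width: 0.0358
```

Request:
send_rows:
  motion:
    - {"travel":[0.018,-0.016,0],"spin":0}
    - {"travel":[0.018,-0.016,0.02],"spin":0}
    - {"travel":[0.004,-0.005,0.02],"spin":0}
    - {"travel":[0,0,0],"spin":0}
    - {"travel":[0,0,0],"spin":0}

```text
time_s: 25.42
tcp_pos: [0.6474, -0.2283, 0.1744]
eef_rot: [-177.8, 2.2, -95.8]
contact_force: [1.3, 0.4, -0.9]
gripper_width: 0.0356
```

```bash
cat > hl.py <<'E'
from h import *
import sys
tag=sys.argv[1]
s=r.get_state();print(s['time_s'],s['tcp_pos'].round(4),s['eef_rot'].round(2),s['gripper_width'])
n='wrist';C=cal(n);im,d=r.capture(n);cv2.imwrite(f'pics/h{tag}.png',im);np.savez(f'h{tag}.npz',im=im,d=d)
O=np.array([.573,-.2205]);a=np.radians(-5.5);X=np.array([np.cos(a),np.sin(a)]);Y=np.array([-X[1],X[0]])
print('tcp in reader',((s['tcp_pos'][:2]-O)@X).round(4),((s['tcp_pos'][:2]-O)@Y).round(4))
P=cloud(n,d,C);hsv=cv2.cvtColor(im,cv2.COLOR_BGR2HSV);g=(cv2.inRange(hsv,*GR)>0)
t=s['tcp_pos']
m=g&(np.hypot(P[...,0]-t[0],P[...,1]-t[1])<.09)&(abs(P[...,2]-t[2]-.016)<.03)
q=P[m]; x=(q[:,:2]-O)@X; y=(q[:,:2]-O)@Y
if len(q)>50:
    print('held green n',len(q),'x',np.percentile(x,[1,99]).round(4),'ymin',np.percentile(y,[.3,1,3]).round(4),'z',np.percentile(q[:,2],[2,50,98]).round(4), 'z of far end',np.median(q[y<np.percentile(y,15)][:,2]).round(4))
    w,sz,an=cv2.minAreaRect(np.float32(np.c_[x,y]*1000)); print('rect in reader mm',w,sz,an)
E
python3 hl.py 1
```

```text
25.4167 [ 0.6474 -0.2283  0.1744] [-177.78    2.22  -95.81] 0.03561062198318619
tcp in reader 0.0748 -0.0006
held green n 6148 x [0.0565 0.0919] ymin [-0.0527 -0.0526 -0.0522] z [0.1682 0.1874 0.1945] z of far end 0.1847
rect in reader mm (74.24293518066406, -11.513389587402344) (37.75254440307617, 84.66143798828125) 0.45839786529541016
```

View pics/h1.png

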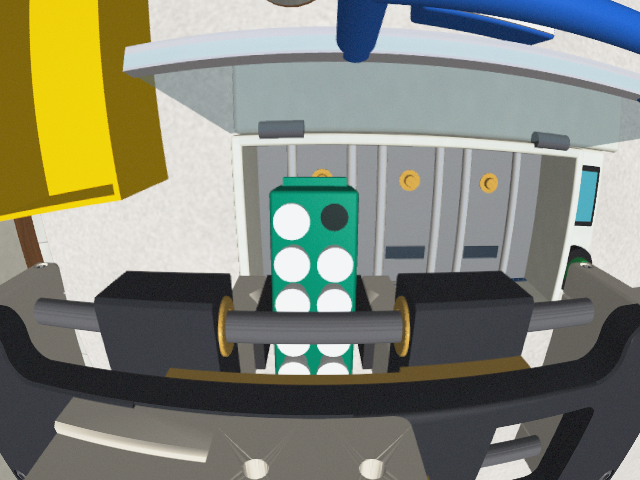

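Held rack is centred on lane 2 at (x 74.2 mm, y about +0.7 mm) in reader coordinates. I descend in stages.

Request:
send_rows:
  motion:
    - {"travel":[0,0.003,0.015],"spin":0}
    - {"travel":[0,0.002,0.02],"spin":0}
    - {"travel":[0,0.001,0.02],"spin":0}
    - {"travel":[0,0,0.0],"spin":0}
    - {"travel":[0,0,0],"spin":0}

```text
time_s: 25.88
tcp_pos: [0.6444, -0.2212, 0.1258]
eef_rot: [-177.3, 2.2, -95.5]
contact_force: [0.8, -0.9, -0.2]
gripper_width: 0.0359
```

Request:
send_rows:
  motion:
    - {"travel":[0.006,-0.001,0.012],"spin":0}
    - {"travel":[0.003,-0.001,0.012],"spin":0}
    - {"travel":[0.001,0,0.01],"spin":0}
    - {"travel":[0,0,0.0],"spin":0}
    - {"travel":[0,0,0],"spin":0}

```text
time_s: 26.3
tcp_pos: [0.6498, -0.2305, 0.0943]
eef_rot: [-176.9, 2.2, -95.3]
contact_force: [1.8, -0.3, -0.2]
gripper_width: 0.0356
```

Request:
send_rows:
  motion:
    - {"travel":[-0.0005,0.004,0.012],"spin":0}
    - {"travel":[0,0.001,0.012],"spin":0}
    - {"travel":[0,0,0.008],"spin":0}
    - {"travel":[0,0,0.0],"spin":0}
    - {"travel":[0,0,0],"spin":0}

```text
time_s: 26.72
tcp_pos: [0.6476, -0.2293, 0.0609]
eef_rot: [-176.9, 2.1, -95.4]
contact_force: [0.2, -0.1, -1.8]
gripper_width: 0.0362
```

Request:
send_rows:
  motion:
    - {"travel":[0,0.002,0.01],"spin":0}
    - {"travel":[0,0.001,0.01],"spin":0}
    - {"travel":[0,0,0.0],"spin":0}
    - {"travel":[0,0,0.0],"spin":0}

```text
time_s: 27.05
tcp_pos: [0.6477, -0.2285, 0.0409]
eef_rot: [-176.6, 2.1, -95.3]
contact_force: [0.4, 0.9, 0.7]
gripper_width: 0.0359
```

Request:
send_rows:
  motion:
    - {"travel":[0,0.001,0.005],"spin":0}
    - {"travel":[0,0,0.002],"spin":0}
    - {"travel":[0,0,0.0],"spin":0}

```text
time_s: 27.3
tcp_pos: [0.649, -0.2287, 0.0394]
eef_rot: [-176.4, 2.0, -95.1]
contact_force: [-0.6, 0.1, -1.4]
gripper_width: 0.0361
```

Request:
send_rows:
  motion:
    - {"travel":[0,0,0.0],"spin":0}
    - {"travel":[0,0,0.0],"spin":0}
    - {"travel":[0,0,0.0],"spin":0}
  gripper: 0.15

```text
time_s: 27.55
tcp_pos: [0.6496, -0.2289, 0.0402]
eef_rot: [-176.3, 2.0, -95.1]
contact_force: [-0.8, 0.0, -0.5]
gripper_width: 0.0484
```

Request:
send_rows:
  motion:
    - {"travel":[0,0,-0.012],"spin":0}
    - {"travel":[0,0,-0.02],"spin":0}
    - {"travel":[0,0,-0.03],"spin":0}
    - {"travel":[0,0,-0.035],"spin":0}
    - {"travel":[0,0,-0.04],"spin":0}

```text
time_s: 27.97
tcp_pos: [0.6349, -0.232, 0.1724]
eef_rot: [-177.4, 2.1, -95.2]
contact_force: [1.0, -1.1, -1.1]
gripper_width: 0.0502
```

Request:
send_rows:
  motion:
    - {"travel":[-0.03,0,-0.04],"spin":0}
    - {"travel":[-0.03,0,-0.02],"spin":0}
    - {"travel":[-0.03,0,0],"spin":0}
    - {"travel":[0,0,0],"spin":0}

```text
time_s: 28.3
tcp_pos: [0.6433, -0.1505, 0.2466]
eef_rot: [-176.3, 2.0, -95.5]
contact_force: [-0.2, -0.8, -0.1]
gripper_width: 0.0505
```

```bash
cat > lc.py <<'E'
from h import *
import sys
tag=sys.argv[1]
s=r.get_state();print(s['time_s'],s['tcp_pos'].round(4),s['eef_rot'].round(2),s['gripper_width'])
n='wrist';C=cal(n);im,d=r.capture(n);cv2.imwrite(f'pics/l{tag}.png',im);np.savez(f'l{tag}.npz',im=im,d=d)
O=np.array([.573,-.2205]);a=np.radians(-5.5);X=np.array([np.cos(a),np.sin(a)]);Y=np.array([-X[1],X[0]])
P=cloud(n,d,C);hsv=cv2.cvtColor(im,cv2.COLOR_BGR2HSV);g=(cv2.inRange(hsv,*GR)>0)
x=(P[...,:2]-O)@X;y=(P[...,:2]-O)@Y
for i,l in enumerate((-.074,0,.074)):
    m=g&(abs(x-l)<.037)&(abs(y)<.075)&(P[...,2]>.05)&(P[...,2]<.07)
    if m.sum()>100:
        w,sz,an=cv2.minAreaRect(np.float32(np.c_[x[m]-l,y[m]]*1000)); 
        zt=P[...,2][m]; A=np.c_[x[m],y[m],np.ones(m.sum())]; k=np.linalg.lstsq(A,zt,rcond=None)[0]
        print('lane',i,np.round(w,1),np.round(sz,1),round(an,1),'ztop',np.percentile(zt,[5,50,95]).round(4),'slope',k[:2].round(3))
E
python3 lc.py 1
```

```text
28.3 [ 0.6433 -0.1505  0.2466] [-176.32    1.96  -95.46] 0.05051902217576464
lane 2 [ 2.1 -0.2] [ 35.5 104. ] 0.3 ztop [0.0554 0.0567 0.058 ] slope [-0.001  0.   ]
```

Lane 2 rack is seated flat (top 56.7 mm, slope 0, offset 2 mm). Next is the green rack at (0.458, 0.021).

Request:
send_rows:
  motion:
    - {"travel":[-0.022,0.029,0],"spin":0}
    - {"travel":[-0.022,0.029,0],"spin":0}
    - {"travel":[-0.022,0.029,0],"spin":0}
    - {"travel":[-0.022,0.029,0],"spin":0}
    - {"travel":[-0.022,0.029,0],"spin":0}
  gripper: 0.3

```text
time_s: 28.77
tcp_pos: [0.5087, -0.0305, 0.2393]
eef_rot: [-176.4, 1.7, -95.8]
contact_force: [0.3, 1.0, 0.4]
gripper_width: 0.0569
```

Request:
send_rows:
  motion:
    - {"travel":[-0.02,0.025,0],"spin":-7.1}
    - {"travel":[0,0,0],"spin":-7.1}
    - {"travel":[0,0,0],"spin":-7.1}
    - {"travel":[0,0,0],"spin":-7.1}
    - {"travel":[0,0,0],"spin":-7.1}

```text
time_s: 29.18
tcp_pos: [0.4778, -0.0063, 0.2398]
eef_rot: [-176.0, -0.7, -59.9]
contact_force: [-0.7, -0.4, -0.3]
gripper_width: 0.0568
```

Request:
send_rows:
  motion:
    - {"travel":[0,0,0],"spin":-7.1}
    - {"travel":[0,0,0],"spin":-7.1}
    - {"travel":[0,0,0],"spin":-7.1}
    - {"travel":[0,0,0],"spin":-7.1}
    - {"travel":[0,0,0],"spin":-7.1}

```text
time_s: 29.6
tcp_pos: [0.4765, -0.0092, 0.2407]
eef_rot: [-177.2, -2.9, -24.2]
contact_force: [0.0, 0.2, -0.5]
gripper_width: 0.0568
```

Request:
send_rows:
  motion:
    - {"travel":[0,0,0],"spin":-7.1}
    - {"travel":[0,0,0.02],"spin":-7.1}
    - {"travel":[0,0,0.02],"spin":-7.1}
    - {"travel":[0,0,0],"spin":-7.1}
    - {"travel":[0,0,0],"spin":0}

```text
time_s: 30.02
tcp_pos: [0.4792, -0.0114, 0.2009]
eef_rot: [-179.0, -3.9, 4.7]
contact_force: [1.3, -0.2, 0.4]
gripper_width: 0.057
```

```bash
python3 gl.py 2
```

```text
30.0167 [ 0.4792 -0.0114  0.2009] [-179.     -3.93    4.72] 0.056998205166023753
green 0.89 [0.4583 0.0164 0.0013]
green 0.8 [ 0.4199  0.3236 -0.0018]
G {'c': array([610.6, 180. ]), 's': array([9.4, 7.3]), 'a': 32.2, 'z': array([0.034, 0.035, 0.037]), 'n': 28, 'px': array([130.,  79.])}
G {'c': array([ 630.7, -229. ]), 's': array([92.9,  1.8]), 'a': 85.0, 'z': array([0.031, 0.036, 0.04 ]), 'n': 206, 'px': array([544.,  98.])}
G {'c': array([458.1,  19.5]), 's': array([104.1,  35.4]), 'a': 4.2, 'z': array([0.033, 0.035, 0.036]), 'n': 1949, 'px': array([282., 239.])}
G {'c': array([434.4, 328.2]), 's': array([72.4, 36.9]), 'a': 8.8, 'z': array([0.032, 0.035, 0.036]), 'n': 646, 'px': array([ 26., 235.])}
```

Rack at (0.4581, 0.0195), yaw 4°. The drift in descents comes from a fixed lean of about 4° in the tool, so I compensate for it.

Request:
send_rows:
  motion:
    - {"travel":[-0.009,-0.012,0.01],"spin":0.5}
    - {"travel":[-0.008,-0.012,0.03],"spin":0}
    - {"travel":[-0.006,-0.008,0.035],"spin":0}
    - {"travel":[-0.004,0,0.03],"spin":0}
    - {"travel":[0,0,0.02],"spin":0}

```text
time_s: 30.53
tcp_pos: [0.4654, 0.0242, 0.0805]
eef_rot: [-178.5, -5.0, 2.2]
contact_force: [-1.0, -0.2, 0.1]
gripper_width: 0.057
```

Request:
send_rows:
  motion:
    - {"travel":[0,0,0],"spin":0}
    - {"travel":[0,0,0],"spin":0}

```text
time_s: 30.7
tcp_pos: [0.4636, 0.0234, 0.0778]
eef_rot: [-178.6, -4.6, 1.8]
contact_force: [1.2, 0.8, 0.8]
gripper_width: 0.0568
```

Request:
send_rows:
  motion:
    - {"travel":[-0.005,0.003,0.018],"spin":-2.4}
    - {"travel":[-0.004,0.001,0.02],"spin":0}
    - {"travel":[-0.001,0,0.02],"spin":0}
    - {"travel":[0,0,0],"spin":0}
    - {"travel":[0,0,0],"spin":0}

```text
time_s: 31.12
tcp_pos: [0.4659, 0.0225, 0.0262]
eef_rot: [-178.6, -5.4, 3.8]
contact_force: [0.9, 0.7, 0.6]
gripper_width: 0.0569
```

Request:
send_rows:
  motion:
    - {"travel":[-0.006,0.003,0.005],"spin":0}
    - {"travel":[-0.004,0,0.005],"spin":0}
    - {"travel":[0,0,0],"spin":0}

```text
time_s: 31.37
tcp_pos: [0.4594, 0.0199, 0.0187]
eef_rot: [-178.4, -5.8, 3.6]
contact_force: [0.6, 0.1, -0.8]
gripper_width: 0.0571
```

Request:
send_rows:
  motion:
    - {"travel":[0,0,0.0],"spin":0}
    - {"travel":[0,0,0],"spin":0}

```text
time_s: 31.53
tcp_pos: [0.4598, 0.02, 0.0199]
eef_rot: [-178.4, -5.9, 3.6]
contact_force: [-0.3, 0.3, -0.5]
gripper_width: 0.0568
```

Request:
send_rows:
  motion:
    - {"travel":[-0.002,0,0.006],"spin":0}
    - {"travel":[0,0,0],"spin":0}

```text
time_s: 31.7
tcp_pos: [0.459, 0.0205, 0.0142]
eef_rot: [-178.3, -6.0, 3.6]
contact_force: [-0.1, -0.3, 0.2]
gripper_width: 0.0569
```

Request:
send_rows:
  motion:
    - {"travel":[0,0,0],"spin":0}
    - {"travel":[0,0,0],"spin":0}
    - {"travel":[0,0,0],"spin":0}
    - {"travel":[0,0,0],"spin":0}
    - {"travel":[0,0,0],"spin":0}
  gripper: -1
  squeeze: 25

```text
time_s: 32.12
tcp_pos: [0.459, 0.0206, 0.0139]
eef_rot: [-178.4, -5.9, 3.6]
contact_force: [0.0, -0.5, 1.7]
gripper_width: 0.0361
```

Request:
send_rows:
  motion:
    - {"travel":[0,0,-0.02],"spin":0}
    - {"travel":[0,0,-0.02],"spin":0}
    - {"travel":[0,0,-0.02],"spin":0}
    - {"travel":[0,0,-0.02],"spin":0}
    - {"travel":[0,0,-0.02],"spin":0}

```text
time_s: 32.53
tcp_pos: [0.4442, 0.015, 0.1116]
eef_rot: [-178.6, -5.2, 3.6]
contact_force: [1.0, 0.2, -2.1]
gripper_width: 0.036
```

Request:
send_rows:
  motion:
    - {"travel":[0,0,-0.02],"spin":0}
    - {"travel":[0,0,-0.02],"spin":0}
    - {"travel":[0,0,-0.02],"spin":0}
    - {"travel":[0,0,-0.02],"spin":0}
    - {"travel":[0,0,-0.02],"spin":0}

```text
time_s: 32.95
tcp_pos: [0.432, 0.011, 0.215]
eef_rot: [-178.6, -5.0, 3.5]
contact_force: [0.1, 0.7, -2.6]
gripper_width: 0.0357
```

Request:
send_rows:
  motion:
    - {"travel":[0,0,0],"spin":7.1}
    - {"travel":[0,0,0],"spin":7.1}
    - {"travel":[0,0,0],"spin":7.1}
    - {"travel":[0,0,0],"spin":7.1}
    - {"travel":[0,0,0],"spin":7.1}

```text
time_s: 33.37
tcp_pos: [0.4324, 0.0114, 0.22]
eef_rot: [-175.5, -3.4, -32.4]
contact_force: [-0.5, 0.1, -1.7]
gripper_width: 0.0359
```

Request:
send_rows:
  motion:
    - {"travel":[0,0,0],"spin":7.1}
    - {"travel":[0,0,0],"spin":7.1}
    - {"travel":[0,0,0],"spin":7.1}
    - {"travel":[0,0,0],"spin":7.1}
    - {"travel":[0,0,0],"spin":7.1}

```text
time_s: 33.78
tcp_pos: [0.4299, 0.0109, 0.2182]
eef_rot: [-174.6, -0.1, -68.1]
contact_force: [0.4, -0.0, -1.5]
gripper_width: 0.0361
```

Request:
send_rows:
  motion:
    - {"travel":[0,0,0],"spin":7.1}
    - {"travel":[0,0,0],"spin":7.1}
    - {"travel":[0,0,0],"spin":7.1}
    - {"travel":[0,0,0],"spin":5.9}
    - {"travel":[0.02,-0.015,0],"spin":0}

```text
time_s: 34.2
tcp_pos: [0.4393, -0.0096, 0.2166]
eef_rot: [-175.4, 2.5, -96.2]
contact_force: [0.1, 0.2, -2.1]
gripper_width: 0.0357
```

Request:
send_rows:
  motion:
    - {"travel":[0.03,-0.023,0],"spin":0}
    - {"travel":[0.03,-0.023,0],"spin":0}
    - {"travel":[0.03,-0.023,0],"spin":0}
    - {"travel":[0.03,-0.023,0],"spin":0}
    - {"travel":[0.03,-0.023,0],"spin":0}

```text
time_s: 34.62
tcp_pos: [0.538, -0.1749, 0.2185]
eef_rot: [-175.4, 2.7, -95.8]
contact_force: [1.3, 2.1, -0.7]
gripper_width: 0.0359
```

Request:
send_rows:
  motion:
    - {"travel":[0.025,-0.018,0],"spin":0}
    - {"travel":[0.005,-0.004,0],"spin":0}
    - {"travel":[0,0,0],"spin":0}
    - {"travel":[0,0,0],"spin":0}

```text
time_s: 34.95
tcp_pos: [0.5586, -0.2151, 0.2142]
eef_rot: [-175.8, 2.7, -96.3]
contact_force: [0.2, -0.2, -1.9]
gripper_width: 0.0362
```

Request:
send_rows:
  motion:
    - {"travel":[0.004,-0.014,0.03],"spin":-0.8}
    - {"travel":[0,-0.004,0.03],"spin":0}
    - {"travel":[0,0,0],"spin":0}
    - {"travel":[0,0,0],"spin":0}

```text
time_s: 35.28
tcp_pos: [0.5798, -0.2152, 0.1564]
eef_rot: [-175.6, 2.7, -95.3]
contact_force: [1.3, -0.0, -0.3]
gripper_width: 0.0358
```

```bash
python3 hl.py 2
```

```text
35.2833 [ 0.5798 -0.2152  0.1564] [-175.6     2.67  -95.3 ] 0.035768824692190844
tcp in reader 0.0062 0.0059
held green n 7013 x [-0.0125  0.0229] ymin [-0.0482 -0.0481 -0.0478] z [0.1431 0.1722 0.1821] z of far end 0.1682
rect in reader mm (5.090394020080566, -7.312488555908203) (36.50701141357422, 82.20655059814453) 0.614575982093811
```

Request:
send_rows:
  motion:
    - {"travel":[0.005,0.005,0.015],"spin":0}
    - {"travel":[0.004,0.005,0.025],"spin":0}
    - {"travel":[0.002,0.002,0.025],"spin":0}
    - {"travel":[0,0,0],"spin":0}
    - {"travel":[0,0,0],"spin":0}

```text
time_s: 35.75
tcp_pos: [0.5746, -0.2198, 0.1001]
eef_rot: [-174.9, 2.6, -95.0]
contact_force: [-0.2, -0.1, -0.6]
gripper_width: 0.0363
```

Request:
send_rows:
  motion:
    - {"travel":[0.003,0.003,0.012],"spin":0}
    - {"travel":[0.001,0.002,0.012],"spin":0}
    - {"travel":[0.0005,0.001,0.01],"spin":0}
    - {"travel":[0,0,0],"spin":0}
    - {"travel":[0,0,0],"spin":0}

```text
time_s: 36.17
tcp_pos: [0.5744, -0.2224, 0.0697]
eef_rot: [-174.3, 2.6, -94.8]
contact_force: [-0.3, -0.2, -1.6]
gripper_width: 0.0357
```

Request:
send_rows:
  motion:
    - {"travel":[0.0005,0.003,0.01],"spin":0.5}
    - {"travel":[0.0005,0.002,0.01],"spin":0}
    - {"travel":[0,0,0],"spin":0}
    - {"travel":[0,0,0],"spin":0}

```text
time_s: 36.5
tcp_pos: [0.5715, -0.2223, 0.0475]
eef_rot: [-174.3, 2.6, -95.4]
contact_force: [-0.8, -0.6, -1.9]
gripper_width: 0.0355
```

```bash
python3 hl.py 3; python3 - <<'E'
import cv2;a=cv2.imread('pics/h3.png');cv2.imwrite('pics/h3c.png',a[60:400,80:600])
E
```

```text
36.5 [ 0.5715 -0.2223  0.0475] [-174.34    2.61  -95.38] 0.035467861988147435
tcp in reader -0.0013 -0.0019
held green n 11270 x [-0.0203  0.0805] ymin [-0.0633 -0.0559 -0.0555] z [0.0343 0.0606 0.0731] z of far end 0.0594
rect in reader mm (33.17894744873047, -18.65074920654297) (108.24968719482422, 89.53874969482422) 0.4281448721885681
```

View pics/h3c.png

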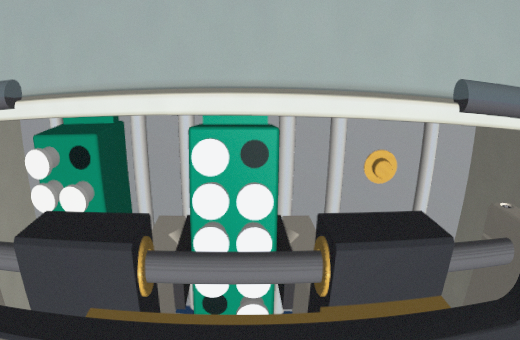

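The rack sits centred between its rods (186 and 286 px), so I lower and release it.

Request:
send_rows:
  motion:
    - {"travel":[-0.001,0.0005,0.005],"spin":0}
    - {"travel":[0,0,0.003],"spin":0}
    - {"travel":[0,0,0],"spin":0}

```text
time_s: 36.8
tcp_pos: [0.573, -0.2209, 0.0401]
eef_rot: [-174.2, 2.6, -95.3]
contact_force: [-1.8, -0.4, 0.7]
gripper_width: 0.036
```

Request:
send_rows:
  motion:
    - {"travel":[0,0,0.0],"spin":0}
    - {"travel":[0,0,0.0],"spin":0}
    - {"travel":[0,0,0.0],"spin":0}
  gripper: 0.15

```text
time_s: 37.05
tcp_pos: [0.5738, -0.2211, 0.0406]
eef_rot: [-174.1, 2.6, -95.3]
contact_force: [-0.1, 0.1, -0.7]
gripper_width: 0.0485
```

Request:
send_rows:
  motion:
    - {"travel":[0,0,-0.015],"spin":0}
    - {"travel":[0,0,-0.02],"spin":0}
    - {"travel":[0,0,-0.02],"spin":0}
    - {"travel":[0,0,-0.02],"spin":0}
    - {"travel":[0,0,-0.02],"spin":0}

```text
time_s: 37.47
tcp_pos: [0.5604, -0.224, 0.1331]
eef_rot: [-174.7, 2.6, -95.4]
contact_force: [-0.6, -0.7, 0.6]
gripper_width: 0.0501
```

Request:
send_rows:
  motion:
    - {"travel":[0,0,-0.02],"spin":0}
    - {"travel":[-0.02,0,-0.03],"spin":0}
    - {"travel":[-0.03,0,-0.03],"spin":0}
    - {"travel":[-0.03,0,-0.02],"spin":0}
    - {"travel":[0,0,0],"spin":0}

```text
time_s: 37.88
tcp_pos: [0.5587, -0.1481, 0.2458]
eef_rot: [-174.3, 2.6, -95.6]
contact_force: [0.8, -1.2, 0.2]
gripper_width: 0.0504
```

```bash
python3 lc.py 2
```

```text
37.8833 [ 0.5587 -0.1481  0.2458] [-174.34    2.62  -95.65] 0.05037581287903546
lane 1 [ 0.3 -0.7] [103.7  36.1] 89.8 ztop [0.0551 0.0567 0.058 ] slope [ 0.015 -0.001]
lane 2 [ 1.5 -0.6] [ 36.5 103.6] 0.4 ztop [0.0535 0.0566 0.058 ] slope [ 0.042 -0.001]
```

Lanes 1 and 2 are both seated and flat. Next is the third green rack.

Request:
send_rows:
  motion:
    - {"travel":[-0.035,0.0143,0],"spin":0}
    - {"travel":[-0.035,0.0143,0],"spin":0}
    - {"travel":[-0.035,0.0143,0],"spin":0}
    - {"travel":[-0.035,0.0143,0],"spin":0}
    - {"travel":[-0.035,0.0143,0],"spin":0}
  gripper: 0.3

```text
time_s: 38.35
tcp_pos: [0.5032, 0.0309, 0.2418]
eef_rot: [-174.6, 2.5, -96.2]
contact_force: [0.9, 0.7, 0.5]
gripper_width: 0.057
```

Request:
send_rows:
  motion:
    - {"travel":[-0.035,0.0143,0],"spin":0}
    - {"travel":[-0.035,0.0143,0],"spin":0}
    - {"travel":[-0.035,0.0143,0],"spin":0}
    - {"travel":[-0.035,0.0143,0],"spin":0}
    - {"travel":[-0.035,0.0143,0],"spin":0}

```text
time_s: 38.77
tcp_pos: [0.4463, 0.2172, 0.2394]
eef_rot: [-174.8, 2.4, -96.4]
contact_force: [0.9, -0.0, -0.9]
gripper_width: 0.057
```

Request:
send_rows:
  motion:
    - {"travel":[-0.035,0.0143,0],"spin":0}
    - {"travel":[0,0,0],"spin":-7.1}
    - {"travel":[0,0,0],"spin":-7.1}
    - {"travel":[0,0,0],"spin":-7.1}
    - {"travel":[0,0,0],"spin":-7.1}

```text
time_s: 39.18
tcp_pos: [0.4322, 0.2607, 0.2349]
eef_rot: [-174.5, -0.5, -67.9]
contact_force: [-0.4, 0.2, 0.7]
gripper_width: 0.057
```

Request:
send_rows:
  motion:
    - {"travel":[0,0,0],"spin":-7.1}
    - {"travel":[0,0,0],"spin":-7.1}
    - {"travel":[0,0,0],"spin":-7.1}
    - {"travel":[0,0,0],"spin":-7.1}
    - {"travel":[0,0,0],"spin":-7.1}

```text
time_s: 39.6
tcp_pos: [0.4316, 0.2576, 0.2296]
eef_rot: [-176.3, -3.5, -32.2]
contact_force: [-0.2, -0.7, 0.3]
gripper_width: 0.0571
```

Request:
send_rows:
  motion:
    - {"travel":[0,0,0],"spin":-7.1}
    - {"travel":[0,0,0],"spin":-7.1}
    - {"travel":[0,0,0],"spin":-7.1}
    - {"travel":[0,0,0],"spin":-7.1}
    - {"travel":[0,0,0],"spin":-7.1}

```text
time_s: 40.02
tcp_pos: [0.4314, 0.2537, 0.2245]
eef_rot: [-179.3, -4.6, 3.7]
contact_force: [0.0, -0.3, -0.4]
gripper_width: 0.0572
```

```bash
python3 gl.py 3
```

```text
40.0167 [0.4314 0.2537 0.2245] [-179.32   -4.65    3.65] 0.05715441872037897
green 0.75 [0.2934 0.1838 0.0017]
green 0.67 [0.2522 0.3363 0.0011]
green 0.66 [ 0.4173  0.3223 -0.0031]
G {'c': array([610.6, 180.3]), 's': array([7.7, 7.2]), 'a': 54.6, 'z': array([0.034, 0.035, 0.036]), 'n': 31, 'px': array([402.,  49.])}
G {'c': array([419.1, 326.3]), 's': array([103.8,  36.3]), 'a': 9.5, 'z': array([0.033, 0.035, 0.036]), 'n': 1720, 'px': array([243., 225.])}
```

Request:
send_rows:
  motion:
    - {"travel":[0,-0.02,0],"spin":-6}
    - {"travel":[-0.001,-0.025,0.01],"spin":0}
    - {"travel":[-0.003,-0.025,0.03],"spin":0}
    - {"travel":[-0.004,0,0.035],"spin":0}
    - {"travel":[-0.003,0,0.035],"spin":0}

```text
time_s: 40.53
tcp_pos: [0.4245, 0.3289, 0.1179]
eef_rot: [-179.1, -5.3, 8.1]
contact_force: [0.2, -0.4, -0.4]
gripper_width: 0.0567
```

Request:
send_rows:
  motion:
    - {"travel":[-0.001,0,0.01],"spin":0}
    - {"travel":[0,0,0],"spin":0}
    - {"travel":[0,0,0],"spin":0}

```text
time_s: 40.78
tcp_pos: [0.4214, 0.3245, 0.0985]
eef_rot: [-179.6, -4.7, 7.3]
contact_force: [0.2, 0.1, 0.0]
gripper_width: 0.0567
```

Request:
send_rows:
  motion:
    - {"travel":[-0.004,-0.002,0.02],"spin":-2.2}
    - {"travel":[-0.004,-0.001,0.025],"spin":0}
    - {"travel":[-0.002,0,0.022],"spin":0}
    - {"travel":[0,0,0],"spin":0}
    - {"travel":[0,0,0],"spin":0}

```text
time_s: 41.2
tcp_pos: [0.4203, 0.3307, 0.0353]
eef_rot: [-179.3, -5.1, 8.9]
contact_force: [-0.5, 1.1, -0.2]
gripper_width: 0.0571
```

Request:
send_rows:
  motion:
    - {"travel":[-0.003,0.004,0.01],"spin":-0.5}
    - {"travel":[-0.002,0.001,0.009],"spin":0}
    - {"travel":[0,0,0.002],"spin":0}
    - {"travel":[0,0,0],"spin":0}

```text
time_s: 41.53
tcp_pos: [0.4209, 0.3288, 0.0194]
eef_rot: [-179.0, -5.5, 9.2]
contact_force: [-0.4, -0.9, 0.0]
gripper_width: 0.0572
```

Request:
send_rows:
  motion:
    - {"travel":[-0.004,0.004,0.006],"spin":0}
    - {"travel":[-0.001,0,0.001],"spin":0}
    - {"travel":[0,0,0],"spin":0}

```text
time_s: 41.78
tcp_pos: [0.4181, 0.3254, 0.0135]
eef_rot: [-178.8, -5.7, 9.1]
contact_force: [0.6, -0.6, -0.4]
gripper_width: 0.057
```

Request:
send_rows:
  motion:
    - {"travel":[0,0,0],"spin":0}
    - {"travel":[0,0,0],"spin":0}
    - {"travel":[0,0,0],"spin":0}
    - {"travel":[0,0,0],"spin":0}
    - {"travel":[0,0,0],"spin":0}
  gripper: -1
  squeeze: 25

```text
time_s: 42.2
tcp_pos: [0.4183, 0.326, 0.0143]
eef_rot: [-178.8, -5.7, 9.1]
contact_force: [0.9, -0.3, -0.4]
gripper_width: 0.0358
```

Request:
send_rows:
  motion:
    - {"travel":[0,0,-0.02],"spin":0}
    - {"travel":[0,0,-0.025],"spin":0}
    - {"travel":[0,0,-0.03],"spin":0}
    - {"travel":[0,0,-0.03],"spin":0}
    - {"travel":[0,0,-0.03],"spin":0}

```text
time_s: 42.62
tcp_pos: [0.4018, 0.3154, 0.1448]
eef_rot: [-179.6, -4.9, 9.1]
contact_force: [0.0, 0.8, -2.2]
gripper_width: 0.0358
```

Request:
send_rows:
  motion:
    - {"travel":[0,0,-0.03],"spin":0}
    - {"travel":[0,0,-0.03],"spin":0}
    - {"travel":[0,0,-0.01],"spin":7.1}
    - {"travel":[0,0,0],"spin":7.1}
    - {"travel":[0,0,0],"spin":7.1}

```text
time_s: 43.03
tcp_pos: [0.3956, 0.3148, 0.2255]
eef_rot: [-177.3, -4.5, -12.6]
contact_force: [-0.2, -0.1, -1.9]
gripper_width: 0.0358
```

Request:
send_rows:
  motion:
    - {"travel":[0,0,0],"spin":7.1}
    - {"travel":[0,0,0],"spin":7.1}
    - {"travel":[0,0,0],"spin":7.1}
    - {"travel":[0,0,0],"spin":7.1}
    - {"travel":[0,0,0],"spin":7.1}

```text
time_s: 43.45
tcp_pos: [0.3941, 0.3136, 0.2252]
eef_rot: [-175.2, -2.0, -48.4]
contact_force: [0.1, 1.1, -1.4]
gripper_width: 0.0357
```

Request:
send_rows:
  motion:
    - {"travel":[0,0,0],"spin":7.1}
    - {"travel":[0,0,0],"spin":7.1}
    - {"travel":[0,0,0],"spin":7.1}
    - {"travel":[0,0,0],"spin":7.1}
    - {"travel":[0,0,0],"spin":7.1}

```text
time_s: 43.87
tcp_pos: [0.3923, 0.3116, 0.223]
eef_rot: [-175.2, 1.0, -84.1]
contact_force: [-1.3, -0.4, -1.7]
gripper_width: 0.0358
```

Request:
send_rows:
  motion:
    - {"travel":[0,0,0],"spin":7.1}
    - {"travel":[0,-0.005,0],"spin":4.3}
    - {"travel":[0.036,-0.012,0],"spin":0}
    - {"travel":[0.036,-0.012,0],"spin":0}
    - {"travel":[0.036,-0.012,0],"spin":0}

```text
time_s: 44.28
tcp_pos: [0.4204, 0.2015, 0.2201]
eef_rot: [-175.7, 1.8, -95.9]
contact_force: [2.0, 0.0, -1.6]
gripper_width: 0.036
```

Request:
send_rows:
  motion:
    - {"travel":[0.036,-0.012,0],"spin":0}
    - {"travel":[0.036,-0.012,0],"spin":0}
    - {"travel":[0.036,-0.012,0],"spin":0}
    - {"travel":[0.036,-0.012,0],"spin":0}
    - {"travel":[0.036,-0.012,0],"spin":0}

```text
time_s: 44.7
tcp_pos: [0.4592, 0.0077, 0.2179]
eef_rot: [-175.8, 1.9, -95.7]
contact_force: [1.7, 0.8, -1.8]
gripper_width: 0.0361
```

Request:
send_rows:
  motion:
    - {"travel":[0.036,-0.012,0],"spin":0}
    - {"travel":[0.036,-0.012,0],"spin":0}
    - {"travel":[0.036,-0.01,0],"spin":0}
    - {"travel":[0.036,-0.008,0],"spin":0}
    - {"travel":[0.02,-0.004,0],"spin":0}

```text
time_s: 45.12
tcp_pos: [0.487, -0.171, 0.215]
eef_rot: [-175.8, 1.9, -95.7]
contact_force: [0.8, -0.1, -1.4]
gripper_width: 0.036
```

Request:
send_rows:
  motion:
    - {"travel":[0,0,0],"spin":0}
    - {"travel":[0,0,0],"spin":0}

```text
time_s: 45.28
tcp_pos: [0.4859, -0.1755, 0.2134]
eef_rot: [-176.0, 1.9, -96.1]
contact_force: [-0.0, 0.2, -1.9]
gripper_width: 0.0359
```

```bash
python3 hl.py 4
```

```text
45.2833 [ 0.4859 -0.1755  0.2134] [-176.      1.93  -96.1 ] 0.03591820811634529
tcp in reader -0.091 0.0365
held green n 7131 x [-0.1098 -0.0746] ymin [-0.02   -0.0197 -0.0193] z [0.2001 0.2292 0.2377] z of far end 0.2252
rect in reader mm (-92.32401275634766, 22.33212661743164) (85.14476013183594, 36.647830963134766) 89.62732696533203
```

Request:
send_rows:
  motion:
    - {"travel":[0.016,-0.009,0],"spin":-0.5}
    - {"travel":[0.016,-0.005,0.015],"spin":0}
    - {"travel":[0.005,0.001,0.025],"spin":0}
    - {"travel":[0.002,0.002,0.03],"spin":0}
    - {"travel":[0,0.001,0.025],"spin":0}

```text
time_s: 45.75
tcp_pos: [0.504, -0.2096, 0.1221]
eef_rot: [-175.2, 1.9, -95.1]
contact_force: [-0.9, -0.8, -2.3]
gripper_width: 0.0358
```

Request:
send_rows:
  motion:
    - {"travel":[0,0,0],"spin":0}
    - {"travel":[0,0,0],"spin":0}

```text
time_s: 45.92
tcp_pos: [0.5009, -0.2068, 0.1174]
eef_rot: [-175.7, 1.9, -95.0]
contact_force: [0.1, 0.7, -0.5]
gripper_width: 0.0362
```

Request:
send_rows:
  motion:
    - {"travel":[0.004,0.003,0.015],"spin":0.3}
    - {"travel":[0.003,0.002,0.016],"spin":0}
    - {"travel":[0.001,0.001,0.014],"spin":0}
    - {"travel":[0,0,0],"spin":0}
    - {"travel":[0,0,0],"spin":0}

```text
time_s: 46.33
tcp_pos: [0.5029, -0.2098, 0.0791]
eef_rot: [-175.2, 1.9, -94.9]
contact_force: [0.1, 0.6, -2.1]
gripper_width: 0.0357
```

Request:
send_rows:
  motion:
    - {"travel":[0.002,0.004,0.009],"spin":0.4}
    - {"travel":[0.001,0.002,0.01],"spin":0}
    - {"travel":[0,0.001,0.008],"spin":0}
    - {"travel":[0,0,0],"spin":0}
    - {"travel":[0,0,0],"spin":0}

```text
time_s: 46.75
tcp_pos: [0.5008, -0.2109, 0.0542]
eef_rot: [-174.8, 1.9, -95.2]
contact_force: [0.3, 0.5, -0.5]
gripper_width: 0.0361
```

Request:
send_rows:
  motion:
    - {"travel":[0.001,0.002,0.005],"spin":0}
    - {"travel":[0.0005,0.001,0.003],"spin":0}
    - {"travel":[0,0,0],"spin":0}

```text
time_s: 47.0
tcp_pos: [0.4985, -0.2122, 0.0455]
eef_rot: [-174.7, 1.9, -95.1]
contact_force: [0.3, -0.8, -2.0]
gripper_width: 0.0361
```

```bash
python3 hl.py 5; python3 - <<'E'
import cv2;a=cv2.imread('pics/h5.png');cv2.imwrite('pics/h5c.png',a[60:400,80:600])
E
```

```text
47.0 [ 0.4985 -0.2122  0.0455] [-174.75    1.9   -95.15] 0.03606164527665907
tcp in reader -0.0749 0.0011
held green n 13379 x [-0.1589  0.0059] ymin [-0.0553 -0.0548 -0.0542] z [0.0325 0.0574 0.0694] z of far end 0.0564
rect in reader mm (-74.51917266845703, -12.860748291015625) (85.64593505859375, 177.0270538330078) 89.2727279663086
```

View pics/h5c.png

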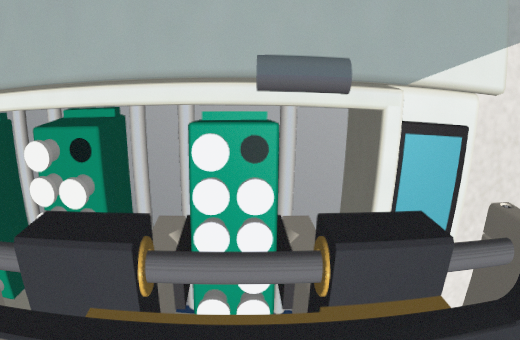

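The rack lies between the rods at (185) and (287) px, so I lower and release it.

Request:
send_rows:
  motion:
    - {"travel":[0,0.0005,0.005],"spin":0}
    - {"travel":[0,0,0.003],"spin":0}
    - {"travel":[0,0,0],"spin":0}

```text
time_s: 47.3
tcp_pos: [0.5003, -0.212, 0.0383]
eef_rot: [-174.6, 1.9, -95.1]
contact_force: [-1.6, 0.0, 2.0]
gripper_width: 0.0356
```

Request:
send_rows:
  motion:
    - {"travel":[0,0,0.0],"spin":0}
    - {"travel":[0,0,0.0],"spin":0}
    - {"travel":[0,0,0.0],"spin":0}
  gripper: 0.15

```text
time_s: 47.55
tcp_pos: [0.5007, -0.2121, 0.0383]
eef_rot: [-174.6, 1.9, -95.1]
contact_force: [0.1, -0.8, 0.4]
gripper_width: 0.0485
```

Request:
send_rows:
  motion:
    - {"travel":[0,0,-0.015],"spin":0}
    - {"travel":[0,0,-0.02],"spin":0}
    - {"travel":[0,0,-0.02],"spin":0}
    - {"travel":[0,0,-0.02],"spin":0}
    - {"travel":[0,0,-0.02],"spin":0}

```text
time_s: 47.97
tcp_pos: [0.4877, -0.2142, 0.131]
eef_rot: [-175.2, 1.9, -95.2]
contact_force: [0.2, 0.5, 0.4]
gripper_width: 0.0503
```

Request:
send_rows:
  motion:
    - {"travel":[0,0,-0.025],"spin":0}
    - {"travel":[-0.02,-0.02,-0.03],"spin":0}
    - {"travel":[-0.03,-0.025,-0.035],"spin":0}
    - {"travel":[-0.03,-0.025,-0.035],"spin":0}
    - {"travel":[0,0,0],"spin":0}

```text
time_s: 48.38
tcp_pos: [0.5454, -0.154, 0.2593]
eef_rot: [-174.9, 1.9, -95.4]
contact_force: [1.9, -1.6, 1.7]
gripper_width: 0.0504
```

```bash
python3 lc.py 3; python3 - <<'E'
from h import *
n='wrist';C=cal(n)
for n in('wrist','side'):
  if n=='side': r.capture('side')
  C=cal(n)
  for q in r.pinpoint(n,'cover_bar')[:1]: print(n,q['conf'],world(n,q['at'],C))
E
```

```text
48.3833 [ 0.5454 -0.154   0.2593] [-174.91    1.89  -95.43] 0.050360016774415504
lane 0 [ 1.9 -1.2] [ 35.9 103.6] 0.0 ztop [0.0553 0.0567 0.0581] slope [-0.002  0.001]
lane 1 [ 0.7 -0.8] [103.8  35.9] 90.0 ztop [0.0549 0.0567 0.058 ] slope [0.011 0.001]
lane 2 [ 1.4 -0.6] [103.7  36.8] 90.0 ztop [0.0535 0.0565 0.0579] slope [0.034 0.   ]
wrist 0.23 [ 0.41564061 -0.16880095  0.07339384]
side 0.67 [ 0.55947884 -0.33417352  0.25140626]
```

All three lanes are seated and flat (tops 56.7 mm, offsets under 2 mm). Next I grip the bar again to shut the cover.

Request:
send_rows:
  motion:
    - {"travel":[0,0,-0.025],"spin":-7.1}
    - {"travel":[0,0,-0.025],"spin":-7.1}
    - {"travel":[0,0,-0.02],"spin":-7.1}
    - {"travel":[0,0,0],"spin":-7.1}
    - {"travel":[0,0,0],"spin":-7.1}
  gripper: 0

```text
time_s: 49.0
tcp_pos: [0.5272, -0.1599, 0.3155]
eef_rot: [-176.1, -0.5, -59.9]
contact_force: [-0.8, 0.2, -1.5]
gripper_width: 0.0439
```

Request:
send_rows:
  motion:
    - {"travel":[0,0,0],"spin":-7.1}
    - {"travel":[0,0,0],"spin":-7.1}
    - {"travel":[0,0,0],"spin":-7.1}
    - {"travel":[0,0,0],"spin":-7.1}
    - {"travel":[0,0,0],"spin":-7.1}

```text
time_s: 49.42
tcp_pos: [0.5218, -0.1633, 0.3086]
eef_rot: [-177.3, -2.1, -24.1]
contact_force: [-0.7, 0.5, -1.3]
gripper_width: 0.0438
```

Request:
send_rows:
  motion:
    - {"travel":[0,0,0],"spin":-7.1}
    - {"travel":[0,0,0],"spin":-7.1}
    - {"travel":[0.005,0.03,0],"spin":-5}
    - {"travel":[0.008,0.035,0],"spin":0}
    - {"travel":[0.008,0.035,0],"spin":0}

```text
time_s: 49.83
tcp_pos: [0.5269, -0.2649, 0.2993]
eef_rot: [-178.1, -2.3, -3.7]
contact_force: [0.7, 0.1, 0.5]
gripper_width: 0.0438
```

Request:
send_rows:
  motion:
    - {"travel":[0.006,0.035,0],"spin":0}
    - {"travel":[0.004,0.03,0],"spin":0}
    - {"travel":[0,0.01,0],"spin":0}
    - {"travel":[0,0,0],"spin":0}
    - {"travel":[0,0,0],"spin":0}

```text
time_s: 50.25
tcp_pos: [0.5256, -0.3512, 0.2865]
eef_rot: [-177.9, -1.4, -4.2]
contact_force: [-0.4, -0.7, 0.4]
gripper_width: 0.044
```

Request:
send_rows:
  motion:
    - {"travel":[0.014,-0.01,0],"spin":1.3}
    - {"travel":[0.014,-0.009,0],"spin":0}
    - {"travel":[0,0,0],"spin":0}
    - {"travel":[0,0,0],"spin":0}

```text
time_s: 50.58
tcp_pos: [0.5545, -0.3312, 0.286]
eef_rot: [-177.7, -1.1, -5.6]
contact_force: [-0.6, -0.4, -0.4]
gripper_width: 0.0439
```

```bash
python3 - <<'E'
from h import *
s=r.get_state();print(s['time_s'],s['tcp_pos'].round(4),s['eef_rot'].round(2),s['gripper_width'])
n='wrist';C=cal(n);im,d=r.capture(n);cv2.imwrite('pics/b1.png',im[120:440,80:560]);P=cloud(n,d,C)
for q in r.pinpoint(n,'cover_bar')[:2]: print(round(q['conf'],2),world(n,q['at'],C).round(4))
hsv=cv2.cvtColor(im,cv2.COLOR_BGR2HSV);m=(cv2.inRange(hsv,*BL)>0)&(P[...,2]>.22)&(P[...,2]<.275)&(abs(P[...,1]+.33)<.06)
q=P[m];print(len(q),np.percentile(q,[2,50,98],axis=0).round(4),np.polyfit(q[:,0],q[:,1],1))
E
```

```text
50.5833 [ 0.5545 -0.3312  0.286 ] [-177.72   -1.14   -5.56] 0.04390168616709731
0.83 [ 0.5636 -0.3353  0.2508]
3985 [[ 0.5031 -0.343   0.2402]
 [ 0.5822 -0.3349  0.2557]
 [ 0.6254 -0.3263  0.2576]] [-0.0792038  -0.28897145]
```

View pics/b1.png

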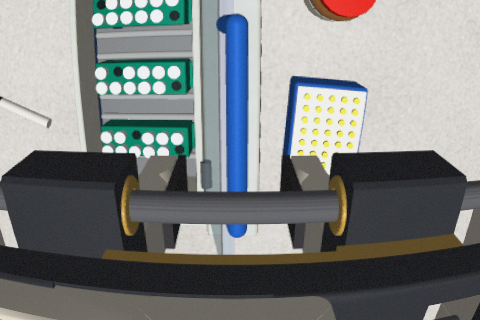

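The bar at (237,130) runs centrally between the open fingers, so I lower and grip.

Request:
send_rows:
  motion:
    - {"travel":[0,0.002,0.015],"spin":0}
    - {"travel":[0,0.001,0.02],"spin":0}
    - {"travel":[0,0.001,0.014],"spin":0}
    - {"travel":[0,0,0],"spin":0}

```text
time_s: 51.02
tcp_pos: [0.5555, -0.3324, 0.2382]
eef_rot: [-177.8, -1.4, -5.4]
contact_force: [-0.5, -0.6, -0.7]
gripper_width: 0.044
```

Request:
send_rows:
  motion:
    - {"travel":[0,0,0],"spin":0}
    - {"travel":[0,0,0],"spin":0}
    - {"travel":[0,0,0],"spin":0}
    - {"travel":[0,0,0],"spin":0}
    - {"travel":[0,0,0],"spin":0}
  gripper: -1
  squeeze: 20

```text
time_s: 51.43
tcp_pos: [0.5559, -0.3326, 0.2421]
eef_rot: [-177.9, -1.6, -5.3]
contact_force: [0.2, 0.2, 0.8]
gripper_width: 0.0159
```

Request:
send_rows:
  motion:
    - {"travel":[0,0,0.003],"spin":0}
    - {"travel":[0,0,0],"spin":0}
    - {"travel":[0,0,0],"spin":0}

```text
time_s: 51.68
tcp_pos: [0.5563, -0.3333, 0.2414]
eef_rot: [-178.0, -1.8, -5.3]
contact_force: [0.3, 0.3, -2.8]
gripper_width: 0.0115
```

Request:
send_rows:
  motion:
    - {"travel":[0,-0.026,-0.003],"spin":0}
    - {"travel":[0,-0.03,0.002],"spin":0}
    - {"travel":[0,-0.03,0.007],"spin":0}
    - {"travel":[0,-0.0285,0.012],"spin":0}
    - {"travel":[0,-0.026,0.016],"spin":0}

```text
time_s: 52.1
tcp_pos: [0.5695, -0.2, 0.2197]
eef_rot: [-178.7, -2.1, -5.7]
contact_force: [-1.2, -3.9, 1.3]
gripper_width: 0.0111
```

Request:
send_rows:
  motion:
    - {"travel":[0,-0.0235,0.019],"spin":0}
    - {"travel":[0,-0.02,0.0225],"spin":0}
    - {"travel":[0,-0.016,0.026],"spin":0}
    - {"travel":[0,-0.011,0.028],"spin":0}
    - {"travel":[0,-0.006,0.025],"spin":0}

```text
time_s: 52.52
tcp_pos: [0.5782, -0.1171, 0.1028]
eef_rot: [-178.9, -2.1, -5.4]
contact_force: [-0.6, -9.6, -0.1]
gripper_width: 0.0113
```

Request:
send_rows:
  motion:
    - {"travel":[0,-0.001,0.01],"spin":0}
    - {"travel":[0,0,0.01],"spin":0}
    - {"travel":[0,0,0.008],"spin":0}
    - {"travel":[0,0,0.004],"spin":0}

```text
time_s: 52.85
tcp_pos: [0.5794, -0.1137, 0.0685]
eef_rot: [-178.9, -2.0, -5.2]
contact_force: [-8.5, 3.4, 27.4]
gripper_width: 0.011
```

Request:
send_rows:
  motion:
    - {"travel":[0,0,-0.001],"spin":0}
    - {"travel":[0,0,0],"spin":0}
    - {"travel":[0,0,0],"spin":0}
  gripper: -0.55

```text
time_s: 53.1
tcp_pos: [0.581, -0.1144, 0.0712]
eef_rot: [-178.9, -2.1, -5.2]
contact_force: [0.3, 0.0, 0.0]
gripper_width: 0.019
```

Request:
send_rows:
  motion:
    - {"travel":[0,0,-0.01],"spin":0}
    - {"travel":[0,0,-0.02],"spin":0}
    - {"travel":[0,0,-0.03],"spin":0}
    - {"travel":[0,0,-0.035],"spin":0}
    - {"travel":[0,0,-0.03],"spin":0}

```text
time_s: 53.52
tcp_pos: [0.5719, -0.1178, 0.1961]
eef_rot: [-179.0, -1.4, -5.4]
contact_force: [1.4, -0.1, -0.1]
gripper_width: 0.0199
```

Request:
send_rows:
  motion:
    - {"travel":[-0.03,0.004,-0.02],"spin":0}
    - {"travel":[-0.035,0.005,0],"spin":0}
    - {"travel":[-0.035,0.005,0],"spin":0}
    - {"travel":[-0.035,0.005,0],"spin":0}
    - {"travel":[0,0,0],"spin":0}
  gripper: -1

```text
time_s: 53.93
tcp_pos: [0.4352, -0.1263, 0.2244]
eef_rot: [-178.9, -2.4, -5.4]
contact_force: [-1.5, 0.7, -1.2]
gripper_width: 0.0006
```

```bash
python3 - <<'E'
from h import *
s=r.get_state();print(s['time_s'],s['tcp_pos'].round(4),s['eef_rot'].round(2),s['gripper_width'])
for n in('wrist','side'):
  C=cal(n);im,d=r.capture(n);P=cloud(n,d,C);cv2.imwrite(f'pics/z_{n}.png',im)
  for t in('cover_bar','start_top','blue2'):
    for q in r.pinpoint(n,t)[:1]: print(n,t,round(q['conf'],2),world(n,q['at'],C).round(4))
  hsv=cv2.cvtColor(im,cv2.COLOR_BGR2HSV)
  g=(cv2.inRange(hsv,(45,120,40),(75,255,255))>0)&(abs(P[...,1]+.165)<.03)&(abs(P[...,0]-.416)<.03)&(P[...,2]>.06)
  if g.sum()>10: print(n,'button',g.sum(),np.percentile(P[g],[2,50,98],axis=0).round(4))
  O=np.array([.573,-.2205]);a=np.radians(-5.5);X=np.array([np.cos(a),np.sin(a)]);Y=np.array([-X[1],X[0]])
  x=(P[...,:2]-O)@X;y=(P[...,:2]-O)@Y
  m=(abs(x)<.12)&(abs(y)<.055)&(P[...,2]>.06)&(P[...,2]<.12)
  if m.sum()>100:
    k=np.linalg.lstsq(np.c_[x[m],y[m],np.ones(m.sum())],P[...,2][m],rcond=None)[0];print(n,'cover plane',m.sum(),k.round(4))
cv2.imwrite('pics/zc.png',cv2.resize(im[150:370,230:470],None,fx=2.5,fy=2.5))
E
```

```text
53.9333 [ 0.4352 -0.1263  0.2244] [-178.94   -2.41   -5.44] 0.0005800539307634373
wrist cover_bar 0.97 [ 0.5833 -0.1152  0.0855]
wrist start_top 0.82 [ 0.4147 -0.1697  0.0738]
wrist blue2 0.6 [ 6.509e-01  1.817e-01 -2.000e-04]
wrist button 772 [[ 0.4041 -0.1779  0.0656]
 [ 0.4173 -0.1657  0.0724]
 [ 0.4294 -0.1536  0.074 ]]
wrist cover plane 25282 [-0.0004  0.0001  0.0851]
side cover_bar 0.88 [ 0.5807 -0.1167  0.0849]
side start_top 0.44 [ 0.4136 -0.1668  0.0724]
side blue2 0.66 [ 6.554e-01  1.863e-01 -1.000e-04]
side button 98 [[ 0.4042 -0.1801  0.0635]
 [ 0.4157 -0.1697  0.0713]
 [ 0.4282 -0.1565  0.0753]]
side cover plane 3903 [-0.0008 -0.0004  0.0847]
```

View pics/zc.png

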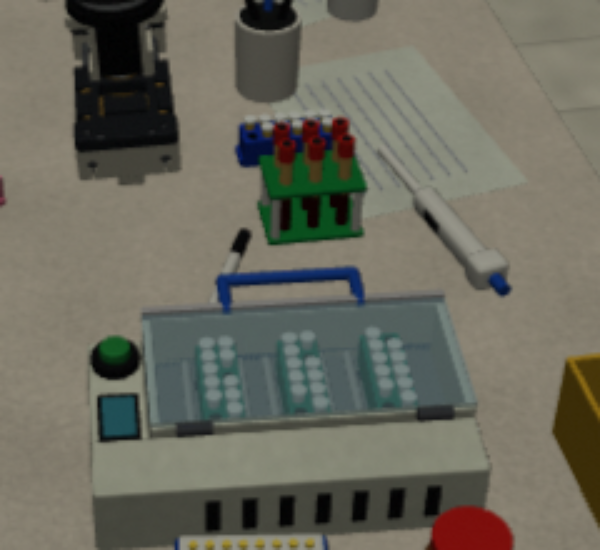

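The cover is shut and its plane fits level. The three racks are visible under it, and the blue rack stands behind the tube stand. Next I press the button at (0.4165, -0.1665, 0.072).

Request:
send_rows:
  motion:
    - {"travel":[-0.008,0.02,0],"spin":0}
    - {"travel":[-0.006,0.018,0.02],"spin":0}
    - {"travel":[-0.003,0.004,0.035],"spin":0}
    - {"travel":[-0.002,0,0.035],"spin":0}
    - {"travel":[0,0,0.015],"spin":0}

```text
time_s: 54.75
tcp_pos: [0.4285, -0.1663, 0.1163]
eef_rot: [-179.1, -2.7, -5.3]
contact_force: [-0.5, 0.1, -0.1]
gripper_width: 0.0007
```

Request:
send_rows:
  motion:
    - {"travel":[0,0,0],"spin":0}
    - {"travel":[0,0,0],"spin":0}

```text
time_s: 54.92
tcp_pos: [0.4264, -0.1666, 0.112]
eef_rot: [-179.1, -2.2, -5.3]
contact_force: [0.6, 0.0, 0.4]
gripper_width: 0.0009
```

Request:
send_rows:
  motion:
    - {"travel":[-0.006,0,0.012],"spin":0}
    - {"travel":[-0.005,0,0.012],"spin":0}
    - {"travel":[0,0,0],"spin":0}
    - {"travel":[0,0,0],"spin":0}

```text
time_s: 55.25
tcp_pos: [0.4204, -0.1653, 0.0904]
eef_rot: [-179.2, -2.4, -5.2]
contact_force: [0.5, 0.2, 1.0]
gripper_width: 0.0003
```

Request:
send_rows:
  motion:
    - {"travel":[-0.004,0.001,0.009],"spin":0}
    - {"travel":[-0.001,0,0.008],"spin":0}
    - {"travel":[0,0,0.005],"spin":0}
    - {"travel":[0,0,0.003],"spin":0}
    - {"travel":[0,0,0.002],"spin":0}

```text
time_s: 55.67
tcp_pos: [0.42, -0.1658, 0.0656]
eef_rot: [-179.2, -2.7, -5.1]
contact_force: [-12.8, 7.7, 42.0]
gripper_width: 0.0005
```

Request:
send_rows:
  motion:
    - {"travel":[0,0,-0.01],"spin":0}
    - {"travel":[0,0,-0.03],"spin":0}
    - {"travel":[0,0,-0.035],"spin":0}
    - {"travel":[0,0,-0.035],"spin":0}
    - {"travel":[0,0,-0.03],"spin":0}

```text
time_s: 56.08
tcp_pos: [0.4101, -0.1669, 0.2043]
eef_rot: [-179.3, -1.9, -5.1]
contact_force: [1.4, 0.0, -0.0]
gripper_width: 0.0006
```

Request:
send_rows:
  motion:
    - {"travel":[0,-0.03,-0.02],"spin":0}
    - {"travel":[0,-0.03,0],"spin":0}
    - {"travel":[0,0,0],"spin":0}
    - {"travel":[0,0,0],"spin":0}

```text
time_s: 56.42
tcp_pos: [0.4191, -0.1063, 0.2347]
eef_rot: [-179.2, -2.8, -5.2]
contact_force: [-0.1, -0.2, -0.7]
gripper_width: 0.0003
```

```bash
python3 - <<'E'
from h import *
s=r.get_state();print(s['time_s'],s['tcp_pos'].round(4),s['contact_force'].round(1))
O=np.array([.573,-.2205]);a=np.radians(-5.5);X=np.array([np.cos(a),np.sin(a)]);Y=np.array([-X[1],X[0]])
for n in('scene','side'):
  C=cal(n);im,d=r.capture(n);P=cloud(n,d,C);cv2.imwrite(f'pics/f_{n}.png',im)
  for t in('cover_bar','start_top','blue2','tube_stand','marker_pot','pen','tip_box','pipette','reagent_jar'):
    for q in r.pinpoint(n,t)[:1]: print(n,t,round(q['conf'],2),world(n,q['at'],C).round(4))
  x=(P[...,:2]-O)@X;y=(P[...,:2]-O)@Y
  m=(abs(x)<.12)&(abs(y)<.055)&(P[...,2]>.06)&(P[...,2]<.12)
  k=np.linalg.lstsq(np.c_[x[m],y[m],np.ones(m.sum())],P[...,2][m],rcond=None)[0];print(n,'cover plane',k.round(4))
E
```

```text
56.4167 [ 0.4191 -0.1063  0.2347] [-0.1 -0.2 -0.7]
scene cover_bar 0.64 [ 0.5806 -0.116   0.0854]
scene start_top 0.55 [ 0.4127 -0.1655  0.0706]
scene blue2 0.93 [ 6.470e-01  1.858e-01 -6.000e-04]
scene tube_stand 0.64 [ 0.6496  0.0612 -0.0024]
scene marker_pot 0.84 [ 0.6579  0.3267 -0.0025]
scene pen 0.68 [ 0.5467 -0.0089 -0.0018]
scene pipette 0.58 [7.75e-01 2.77e-02 2.00e-04]
scene reagent_jar 0.65 [ 0.6442 -0.4416 -0.0018]
scene cover plane [-0.0016 -0.0021  0.0853]
side cover_bar 0.63 [ 0.5814 -0.1189  0.08  ]
side start_top 0.53 [ 0.6476  0.0674 -0.0012]
side blue2 0.63 [ 0.6549  0.1871 -0.0013]
side tube_stand 0.65 [ 0.6474  0.069  -0.0014]
side marker_pot 0.86 [ 0.6586  0.3281 -0.0033]
side tip_box 0.63 [ 0.4827 -0.4184  0.0005]
side pipette 0.83 [0.7817 0.0281 0.0018]
side reagent_jar 0.66 [ 0.6537 -0.4427 -0.0021]
side cover plane [-0.001  -0.0001  0.0846]
```

```bash
python3 -c "
from plant import r
print(r.close_job())"
```

```text
the job is handed in; nothing more can be done
None
```

The job is done and handed in at about 56 s of the 210 s allowed; no verdict came back.

**What I did:**
- I opened the cover to about 1.8 rad.
- I moved the blue rack from lane 1 to the bench between the tube stand and the pot.
- I put the three green racks in lanes 0, 1 and 2. One of them had been knocked aside, so I measured it again first. The two pink look-alikes were not touched.
- I shut the cover with a grip on its bar, pressed the start button and backed the arm away.

**Last checks:**
- **Green racks:** with the cover still open, all three were flat with tops at about 56.7 mm and within about 2.5 mm of lane centre. The pins can't be seen under the racks, so pins down is inferred from that height.
- **Cover:** it measured level, with a slope under 0.003.
- **Blue rack:** it was at about (0.65, 0.186) m, roughly 0.12 m from the stand and within about 2° of its long axis.
- **Stand, pot and other things:** the stand, pot, pen, pipette, jar and tip box read within about 7 mm of their first readings.

**Weak points:**
- **Button:** there is no direct reading that it passed 4 mm. I judged it pressed because the tips stopped at 65.6 mm, 6 mm below its measured top.
- **Press force:** it reached 42 N at the wrist through the fingertips. The 40 N rule covers the arm and gripper body, so I took this as within limits.
- **Tool tilt:** the tool slowly leaned up to about 6°, which I compensated for on each descent. The racks still settled flat.

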